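Draw relays from a chute feeder onto the bench scale

ROBOT

A 6-joint arm with a two-finger parallel gripper is mounted at the origin on the work surface. World frame = base frame: x ahead of the robot, y to its left, z up, the work surface at z = 0. Lengths are in m, angles in rad, forces in N, time in s.
With the tool pointing down it reaches from about 0.35 to 0.8 m from the base axis. Payload 7.3 kg.
Tool frame: the origin (TCP) lies midway between the tips of the shut fingers; the grasp point (between the pads) lies 19 mm behind it; z points along the fingers, y is the line along which they close (so a half turn about z gives the same grasp; the last joint's range is limited). The gripper opens to 85 mm and grips with 20 to 120 N. Pads are 22 mm wide; open, the fingers measure 114 mm over their backs; the gripper's body (76 mm by 85 mm) begins 54 mm behind the grasp point. The pads swing forward as they close: fully open they stand 13 mm farther back than shut.
Start: joints at [1.121, 0.342, 1.524, -0, 1.275, -0.146], TCP at [0.157, 0.501, 0.207] pointing down, gripper open.
Joint ranges: [-2.53, 2.53], [-0.77, 2.02], [0.04, 2.7], [-1, 4.14], [0.28, 2.66], [-3.11, 3.11]. Speed limits (rad/s): [2.57, 2.57, 3.14, 3.14, 3.14, 3.14].

INTERFACE

Orientations are given as [roll, pitch, yaw] about the fixed x, y, z axes, in that order (R = Rz(yaw) Ry(pitch) Rx(roll)).
In Python, from cell import manip gives the robot as it stands.
- The arm moves only by the tool play_rows, never from a script. Its arguments are lists of equal length, an entry for each row: "dp": the shift along the tool's x, y, z in cm, a list of three; "roll": the turn about the tool's z in rad; "jaw": the closure, from 0 (fully open) to 1 (shut). A call has 1 to 10 rows; each row is the pose to reach, as a shift and turn from the pose commanded when the call began, along the tool's axes at that moment; what a row does not reach only later rows make up. A row lasts 1/12 s, in which the tool goes at most 41.7 mm and 7.16 degrees, less where a joint would pass 70% of its speed; a pose out of reach is approached as far as the arm can. A call with a gripper value outside its range is refused whole. The fingers move at their own pace and stop on an object; "grip_force" is the grip in N (left out, the last holds). Time passes only in rows, so rows that repeat a pose let the fingers close. It gives the time, the measured TCP pose, the force, the opening and the grip force at its end, in the units of the state.
- manip.read_state(): the state, without advancing time (a new reading comes with each control period).
- manip.camera(name): name is "scene" or "top"; returns a dict with "image" (384x512x3 uint8, red, green, blue), "mtx" (3x3 intrinsics, pixels), "R" (3x3) and "t" (3): a world point X has camera coordinates R X + t. Camera axes: x right, y down, z forward; pixel columns grow to the right and rows downward; lengths in m; the calibration is good to about 2 mm. A picture is of the moment at which its call begins. There is no depth.
- manip.hand_in(): hands the job in; it is judged then, once.
The state is a dict: "time_s": time; "qpos": joint angles; "joint_velocities": joint speeds; "tau": joint torques, N m; "tool_pos": TCP position; "eef_rot": TCP orientation; "contact_force": force on the tool from outside, world axes, zero at the start; "moment": the same for the moment, N m; "opening": finger opening in m; "grip_force": force on a finger pad.
Only numpy, scipy, OpenCV 4.12 (cv2) and the standard library are available. Lean on these libraries where they do the work, as an engineer would, in place of code of your own. Each camera call takes 0.05 s, during which the arm holds its last target. There are 200 camera calls.

TASK

Pick up the grey catch tray by its block handle and hold it under the mouth of the sloping chute, raising the gate by its two feet with the tray's rim so that all four relays slide off the chute into the tray while you hold it. Lower the tray so that the gate drops shut, then set the tray with the four relays level in the middle of the scale's pan and let go. Leave the caliper, phone, bottle and pot where they are.

Things in the scene. Friction and masses are not known exactly. Their poses are not given: they have to be found in the camera images.
- tray: grey open tray, 130 (its x) x 100 (its y) x 55 mm high, walls 3 mm. Origin: centre of the underside. A block handle sticks out 45 mm from the middle of its +y wall; z is up. Weighs about 140 g.
- tray_grip (a point): middle of the tray's block handle, at (0, 78, 40) mm in the tray's frame. The handle is 18 mm wide along the tray's x, 24 mm high (28 to 52 mm over the underside) and reaches from y = 50 to y = 95 mm.
- feeder: fixed chute feeder. Origin: on the table under the chute's lip. The chute (26 mm wide inside) rises at 42 degrees to its +x; relays leave to -x. Stand and base from x = 65 mm on. A counter unit hangs beside the mouth: x -105 to 35, y 38 to 60, z 206 to 306 mm; it blocks a gripper upright over a handle on that side, one leaning back to +y by about 35 degrees clears it.
- lip (a point): lower end of the chute's floor, where the relays slide off, 225 mm over the table. Same axes as the feeder.
- gate (a joint): how far the chute's gate is raised (m): 0 shut, 0.055 at most. It slides straight up and drops by its own weight (120 g). A relay gets out at about 0.025; 0.036 lets them run freely.
- gate_feet (a point): middle between the gate's two feet, at their undersides (141 mm over the table when shut), 7 mm to the -x side of the lip; feeder's axes. Each foot is a bar 12 mm wide (x), from 28 to 62 mm off the middle in y, on a 6 mm leg. The tray, its y along the feeder's, takes them on its two 130 mm walls; with its middle about 35 mm to the -x side of the lip it catches the relays.
- relay1: black relay block 28 x 20 x 16 mm, 18 g, standing in line in the chute behind the gate (relay1 lowest). Origin: centre of its underside; x along the 28 mm.
- relay2: black relay block 28 x 20 x 16 mm, 18 g, standing in line in the chute behind the gate (relay1 lowest). Origin: centre of its underside; x along the 28 mm.
- relay3: black relay block 28 x 20 x 16 mm, 18 g, standing in line in the chute behind the gate (relay1 lowest). Origin: centre of its underside; x along the 28 mm.
- relay4: black relay block 28 x 20 x 16 mm, 18 g, standing in line in the chute behind the gate (relay1 lowest). Origin: centre of its underside; x along the 28 mm.
- scale: fixed white bench scale 200 x 180 mm with a steel pan 165 x 160 mm on top. Origin on the table.
- pan (a point): centre of the pan's top face, 40 mm over the table.
- caliper: digital caliper lying flat, 190 mm long, up to 15 mm high. A bystander; origin at the middle of its underside.
- phone: black phone lying flat, 148 x 70 x 9 mm. A bystander; origin at the middle of its underside.
- bottle: small white bottle, 40 mm across, 95 mm high. A bystander; origin at the middle of its underside.
- pot: small black open pot, 56 mm across, 60 mm high. A bystander; origin at the middle of its underside.

How it is judged:
On the way, in this order (a step that is already met when the one before it is completed fails the run):
1. the tray, held by the fingers clear of the table, lifts the gate with its rim (gate up more than 12 mm) (value of joint gate above 0.012 m and contact force between tray and gate above 0.2 N and height (world z) of tray above 0.05 m and contact force between the fingers and tray above 0.5 N).
2. all four relays are in the tray while the fingers hold it clear of the table (x of relay1 in the frame of tray between -0.064 and 0.064 m and y of relay1 in the frame of tray between -0.049 and 0.049 m and z of relay1 in the frame of tray between -0.002 and 0.052 m and x of relay2 in the frame of tray between -0.064 and 0.064 m and y of relay2 in the frame of tray between -0.049 and 0.049 m and z of relay2 in the frame of tray between -0.002 and 0.052 m and x of relay3 in the frame of tray between -0.064 and 0.064 m and y of relay3 in the frame of tray between -0.049 and 0.049 m and z of relay3 in the frame of tray between -0.002 and 0.052 m and x of relay4 in the frame of tray between -0.064 and 0.064 m and y of relay4 in the frame of tray between -0.049 and 0.049 m and z of relay4 in the frame of tray between -0.002 and 0.052 m and height (world z) of tray above 0.05 m and contact force between the fingers and tray above 0.5 N), for 0.2 s.
At the end, for the whole second after the job is handed in: The tray stands level (within 3.4 degrees) and at rest on the scale's pan, its middle within 30 mm of the pan's middle, with all four relays inside it; the gate is shut (less than 4 mm up) (x of relay1 in the frame of tray between -0.064 and 0.064 m and y of relay1 in the frame of tray between -0.049 and 0.049 m and z of relay1 in the frame of tray between -0.002 and 0.052 m and x of relay2 in the frame of tray between -0.064 and 0.064 m and y of relay2 in the frame of tray between -0.049 and 0.049 m and z of relay2 in the frame of tray between -0.002 and 0.052 m and x of relay3 in the frame of tray between -0.064 and 0.064 m and y of relay3 in the frame of tray between -0.049 and 0.049 m and z of relay3 in the frame of tray between -0.002 and 0.052 m and x of relay4 in the frame of tray between -0.064 and 0.064 m and y of relay4 in the frame of tray between -0.049 and 0.049 m and z of relay4 in the frame of tray between -0.002 and 0.052 m and horizontal distance between tray and pan below 0.03 m and z of tray in the frame of pan between -0.004 and 0.006 m and angle between tray's own z axis and vertical below 0.06 rad and linear speed of tray below 0.02 m/s and value of joint gate below 0.004 m); the robot touches nothing.
It fails at once if a bystander (caliper) is moved more than 30 mm (distance of caliper from where it was at the start of the episode above 0.03 m).
It fails at once if a bystander (phone) is moved more than 30 mm (distance of phone from where it was at the start of the episode above 0.03 m).
It fails at once if a bystander (bottle) is moved more than 30 mm (distance of bottle from where it was at the start of the episode above 0.03 m).
It fails at once if a bystander (pot) is moved more than 30 mm (distance of pot from where it was at the start of the episode above 0.03 m).
It also fails if it takes over 56 s, if anything falls off the work surface, if the arm or the gripper's body presses on something with over 40 N, if the wrist force passes 120 N, or if a joint passes its speed limit or range.

## Working session

There is one attempt and no reset: what is moved stays moved. The work goes in short steps, Python scripts to look and compute and a tool call to move; the robot and the scene stay as the last step left them, time stands still between calls to the robot, and variables do not carry over. Pictures are saved under pics/ and viewed, at most 10 in all, crops included, and the job is handed in when it is done.

Besides the shell and the picture viewer there is one more tool, called after "Call:" as a command line: name --pt "numbers of a row" for each row, then --argument value for the rest. play_rows: Moves the arm, as the interface text tells. Its arguments: {"type":"object","properties":{"dp":{"type":"array"},"roll":{"type":"array"},"jaw":{"type":"array"},"grip_force":{"type":"number"}},"required":["dp","roll","jaw"]}

```bash
mkdir -p pics; ls; python3 - <<'E'
from cell import manip
import cv2,pickle
for n in("scene","top"):
    c=manip.camera(n); cv2.imwrite(f"pics/{n}0.png",cv2.resize(c["image"][:,:,::-1],(800,600)));pickle.dump(c,open(f"{n}0.pkl","wb"))
    print(c["mtx"],c["R"],c["t"])
print(manip.read_state())
E
```

```text
pics
[[366.44041184   0.         256.43300621]
 [  0.         366.44041184 192.70100306]
 [  0.           0.           1.        ]] [[-0.41146075  0.91142678  0.00113234]
 [ 0.69928761  0.31648751 -0.64096216]
 [-0.58454844 -0.26293894 -0.76757165]] [ 0.32586497 -0.2543083   1.40656154]
[[363.99822042   0.         258.9940801 ]
 [  0.         363.99822042 187.08159942]
 [  0.           0.           1.        ]] [[ 2.76654607e-04 -9.99906404e-01  1.36786792e-02]
 [-9.89914066e-01 -2.21168166e-03 -1.41651861e-01]
 [ 1.41668856e-01 -1.35015284e-02 -9.89822026e-01]] [-0.09094798  0.60735165  0.92774894]
{'time_s': 0.1, 'qpos': array([ 1.12098204e+00,  3.42643221e-01,  1.52491756e+00,  1.95211908e-05,
        1.27542022e+00, -1.45974171e-01]), 'joint_velocities': array([-0.00216693, -0.0021416 , -0.00296269,  0.00023116,  0.00087949,
        0.00059882]), 'tau': array([ 1.39855274e-03, -4.34453487e+01, -2.46484065e+01, -1.61697376e-04,
        4.79861643e-03,  2.07440968e-05]), 'tool_pos': array([0.15685942, 0.50060589, 0.20630196]), 'eef_rot': array([-3.14022179e+00, -2.20413282e-04,  2.83774669e+00]), 'contact_force': array([-0.22190531,  0.16372701, -0.17479324]), 'moment': array([-0.02097857, -0.02835354,  0.03671263]), 'grip_force': 0.0, 'opening': 0.08510444978245318}
```

View pics/scene0.png

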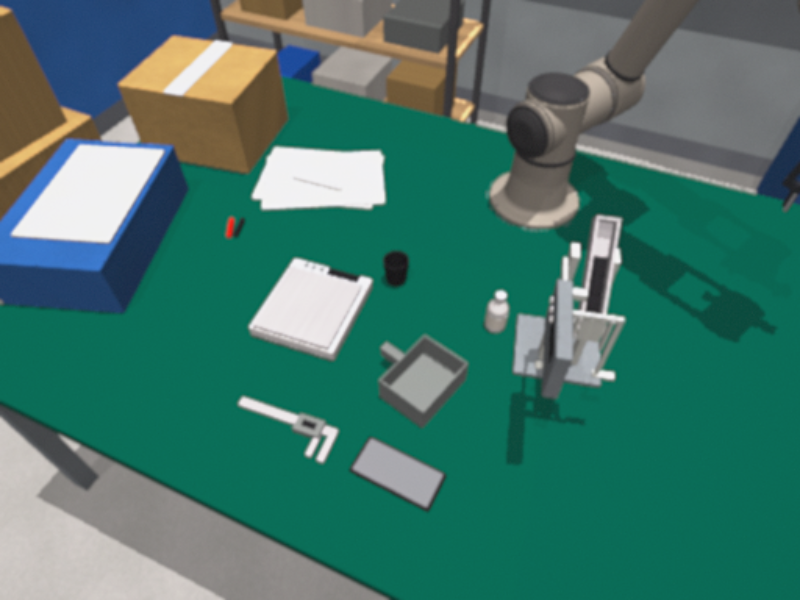

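View pics/top0.png

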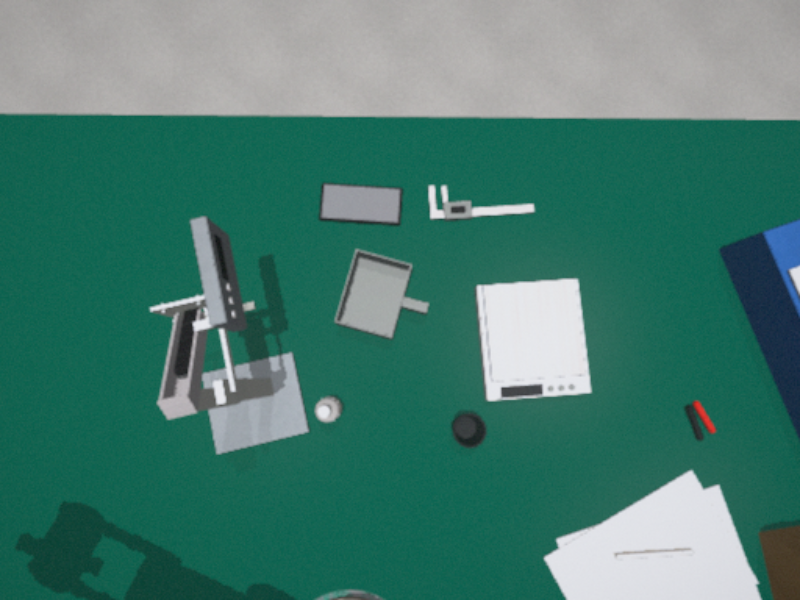

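The scene view shows the feeder at right (counter about (560,340)), the tray at (423,380) and the scale at (312,307). The top view shows the tray at (375,293) with its handle at (415,305), the scale at (535,338), and the feeder at (200,320). Up in the top view is +x and left is +y. Next I'll zoom in on the feeder and tray.

```bash
cat > h.py <<'E'
import pickle,numpy as np,cv2
C={n:pickle.load(open(f"{n}0.pkl","rb")) for n in("scene","top")}
def ray(n,u,v):
    c=C[n];d=c["R"].T@np.linalg.solve(c["mtx"],[u,v,1.]);return -c["R"].T@c["t"],d
def pl(n,u,v,z):
    o,d=ray(n,u,v);return o+d*(z-o[2])/d[2]
def tri(a,b):
    A=[];B=[]
    for n,p in(("scene",a),("top",b)):
        o,d=ray(n,*p);d=d/np.linalg.norm(d);P=np.eye(3)-np.outer(d,d);A.append(P);B.append(P@o)
    return np.linalg.lstsq(np.vstack(A),np.hstack(B),rcond=None)[0]
def proj(n,X):
    c=C[n];p=c["mtx"]@(c["R"]@np.asarray(X)+c["t"]);return p[:2]/p[2]
E
python3 - <<'E'
from h import *
t=C["top"]["image"][:,:,::-1];s=C["scene"]["image"][:,:,::-1]
a=cv2.resize(t[130:300,90:210],None,fx=3.4,fy=3.4,interpolation=cv2.INTER_CUBIC)
b=cv2.resize(s[130:300,310:420],None,fx=3.4,fy=3.4,interpolation=cv2.INTER_CUBIC)
print(a.shape,b.shape)
cv2.imwrite("pics/f.png",np.hstack([a,b[:a.shape[0]]]))
hsv=cv2.cvtColor(t,cv2.COLOR_BGR2HSV)
m=cv2.inRange(hsv,(0,0,0),(179,90,255));m=cv2.morphologyEx(m,cv2.MORPH_OPEN,np.ones((2,2)))
n,l,st,ce=cv2.connectedComponentsWithStats(m)
for i in range(1,n):
    if 100<st[i,4]<30000:
        r=cv2.minAreaRect(np.argwhere(l==i)[:,::-1].astype(np.float32));print(st[i],r,pl("top",*ce[i],0).round(3))
E
```

```text
(578, 408, 3) (578, 374, 3)
[ 206  118   52   27 1207] ((231.5943145751953, 131.03836059570312), (51.21609878540039, 23.628293991088867), 3.6913859844207764) [ 0.775 -0.013  0.   ]
[275 119  69  23 680] ((309.0, 130.0), (22.0, 68.0), 90.0) [ 0.769 -0.211  0.   ]
[  97  139  102  153 7058] ((137.83935546875, 214.56723022460938), (150.7078857421875, 92.07381439208984), 76.75948333740234) [0.493 0.221 0.   ]
[ 215  160   61   58 2086] ((247.56446838378906, 190.76791381835938), (55.88404083251953, 50.209991455078125), 15.52410888671875) [ 0.608 -0.042  0.   ]
[ 305  179   75   79 5130] ((341.5977783203125, 217.77642822265625), (76.08430480957031, 68.92620849609375), 84.5596694946289) [ 0.528 -0.318  0.   ]
[202 254  18  18 245] ((210.80003356933594, 262.6000671386719), (16.099689483642578, 17.8885440826416), 63.43495178222656) [0.407 0.04  0.   ]
[291 266  21  21 355] ((301.0, 276.0), (20.0, 20.0), 90.0) [ 0.372 -0.204  0.   ]
[ 349  302  139   82 7480] ((418.0, 342.5), (81.0, 138.0), 90.0) [ 0.174 -0.521  0.   ]
[211 378  33   6 114] ((227.0, 380.5), (32.0, 5.0), 0.0) [ 0.106 -0.009  0.   ]
```

View pics/f.png

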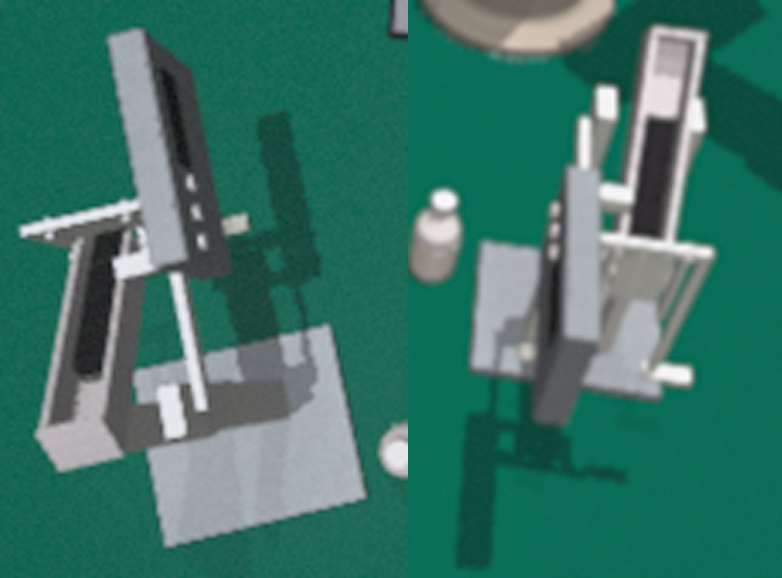

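```bash
cat >> h.py <<'E'
def T(u,v): return (90+u/3.4,130+v/3.4)
def S(u,v): return (310+(u-408)/3.4,130+v/3.4)
E
python3 - <<'E'
from h import *
from scipy.optimize import least_squares
base=[pl("top",*T(*p),.008) for p in((331,325),(366,497),(166,547))]; print("base",np.round(base,4))
ct=[pl("top",*T(*p),.306) for p in((108,36),(146,29),(189,263))]; print("counter",np.round(ct,4))
# counter local corners: far end x=-105; image right = feeder +y
L=np.array([[-.105,.038],[-.105,.060],[.035,.060]])
W=np.array(ct)[:,:2]
f=lambda p:((L@np.array([[np.cos(p[2]),np.sin(p[2])],[-np.sin(p[2]),np.cos(p[2])]])+p[:2])-W).ravel()
r=least_squares(f,[.5,.28,3.1]);print("feeder",r.x,r.fun.round(4))
p=r.x
def loc(X):
    d=np.asarray(X)[:2]-p[:2];c,s=np.cos(p[2]),np.sin(p[2]);return [c*d[0]+s*d[1],-s*d[0]+c*d[1],X[2]]
for b in base: print("base loc",np.round(loc(b),3))
for nm,s_,t_ in(("crossbar -y end",(712,250),(22,232)),("chute back corner",(650,27),(120,452)),("chute back corner2",(707,33),(38,435))):
    X=tri(S(*s_),T(*t_));print(nm,X.round(3),np.round(loc(X),3))
# foot -y (scene, underside z=.141..; bar top ~ .147)
for q in((645,370),(693,375),(690,384),(672,366)): print("foot",q,np.round(loc(pl("scene",*S(*q),.145)),3))
for z in(.16,.2,.25,.3): print(z)
for q in((712,252),(690,310),(670,355)): print([np.round(loc(pl("scene",*S(*q),z)),3) for z in(.17,.2,.25,.3)])
# tray rim
t=C["top"]["image"][:,:,::-1]
m=cv2.inRange(cv2.cvtColor(t,cv2.COLOR_BGR2HSV),(0,0,0),(179,90,255));m[:, :214]=0;m[:,277:]=0;m[:158]=0;m[220:]=0
o=cv2.morphologyEx(m,cv2.MORPH_OPEN,np.ones((15,15)))
for nm,mm,z in(("tray",o,.055),("handle",cv2.morphologyEx(cv2.subtract(m,o),cv2.MORPH_OPEN,np.ones((3,3))),.052)):
    c=max(cv2.findContours(mm,0,2)[0],key=cv2.contourArea);b=cv2.boxPoints(cv2.minAreaRect(c));print(nm,b.round(1).tolist(),np.round([pl("top",*x,z)[:2] for x in b],3).tolist())
for nm,bx in (("scale",(305,179,380,258)),):
    mm=np.zeros_like(m);mm[bx[1]:bx[3],bx[0]:bx[2]]=cv2.inRange(cv2.cvtColor(t,cv2.COLOR_BGR2HSV),(0,0,150),(179,60,255))[bx[1]:bx[3],bx[0]:bx[2]]
    c=max(cv2.findContours(mm,0,2)[0],key=cv2.contourArea);b=cv2.boxPoints(cv2.minAreaRect(c));q=np.array([pl("top",*x,.035)[:2] for x in b]);print(nm,b.round(1).tolist(),q.round(3).tolist(),q.mean(0))
E
```

```text
base [[0.5063 0.1042 0.008 ]
 [0.372  0.073  0.008 ]
 [0.3342 0.2276 0.008 ]]
counter [[0.6617 0.1834 0.306 ]
 [0.666  0.1617 0.306 ]
 [0.5302 0.1309 0.306 ]]
feeder [0.55077091 0.19715367 3.36470067] [-0.0002 -0.0001  0.0004  0.0001 -0.0003 -0.    ]
base loc [0.064 0.081 0.008]
base loc [0.202 0.082 0.008]
base loc [ 0.205 -0.078  0.008]
crossbar -y end [0.55  0.236 0.283] [-0.008 -0.038  0.283]
chute back corner [0.428 0.152 0.344] [0.13  0.016 0.344]
chute back corner2 [0.437 0.188 0.36 ] [ 0.113 -0.017  0.36 ]
foot (645, 370) [-0.013 -0.03   0.145]
foot (693, 375) [-0.01  -0.064  0.145]
foot (690, 384) [-0.018 -0.062  0.145]
foot (672, 366) [-0.005 -0.049  0.145]
0.16
0.2
0.25
0.3
[array([ 0.088, -0.075,  0.17 ]), array([ 0.062, -0.065,  0.2  ]), array([ 0.019, -0.048,  0.25 ]), array([-0.025, -0.032,  0.3  ])]
[array([ 0.029, -0.056,  0.17 ]), array([ 0.006, -0.047,  0.2  ]), array([-0.034, -0.032,  0.25 ]), array([-0.073, -0.017,  0.3  ])]
[array([-0.014, -0.041,  0.17 ]), array([-0.036, -0.033,  0.2  ]), array([-0.072, -0.018,  0.25 ]), array([-0.109, -0.004,  0.3  ])]
tray [[213.1999969482422, 206.60000610351562], [226.39999389648438, 158.1999969482422], [265.3999938964844, 168.8000030517578], [252.1999969482422, 217.1999969482422]] [[0.554, 0.03], [0.683, -0.003], [0.655, -0.107], [0.526, -0.072]]
handle [[257.29998779296875, 196.8000030517578], [259.20001220703125, 189.3000030517578], [274.5, 193.10000610351562], [272.6000061035156, 200.60000610351562]] [[0.58, -0.086], [0.6, -0.091], [0.59, -0.131], [0.57, -0.126]]
scale [[304.0, 182.1999969482422], [371.1000061035156, 175.8000030517578], [378.29998779296875, 251.1999969482422], [311.20001220703125, 257.6000061035156]] [[0.622, -0.212], [0.64, -0.395], [0.438, -0.405], [0.422, -0.227]] [ 0.53079354 -0.30996267]
```

```bash
cat >> h.py <<'E'
def mv(frm,yaw,*tg):
    c,s=np.cos(yaw),np.sin(yaw);Rt=np.array([[c,s,0],[s,-c,0],[0,0,-1]]).T.T
    for p,y in tg: print(p,"dp",(100*Rt.T@(np.array(p)-frm)).round(2),"roll",round(yaw-y,3))
E
python3 - <<'E'
from h import *
mv(np.array([.157,.501,.207]),2.838,([.157,.501,.44],2.838),([.584,-.117,.44],1.315),([.584,-.117,.10],1.315))
E
```

```text
[0.157, 0.501, 0.44] dp [  0.    0.  -23.3] roll 0.0
[0.584, -0.117, 0.44] dp [-59.22 -46.21 -23.3 ] roll 1.523
[0.584, -0.117, 0.1] dp [-59.22 -46.21  10.7 ] roll 1.523
```

Call:
play_rows --pt "0 0 -4" --pt "0 0 -8" --pt "0 0 -12" --pt "0 0 -16" --pt "0 0 -20" --pt "0 0 -23.3" --pt "-3 -2.3 -23.3" --pt "-6 -4.6 -23.3" --pt "-9 -7 -23.3" --pt "-12 -9.4 -23.3" --roll '[0, 0, 0, 0, 0, 0, 0, 0, 0, 0]' --jaw '[0, 0, 0, 0, 0, 0, 0, 0, 0, 0]'

```text
time_s: 0.93
tool_pos: [0.2438, 0.374, 0.4395]
eef_rot: [-3.141, -0.0, 2.839]
contact_force: [0.1, 0.4, 0.8]
opening: 0.0855
grip_force: 0.0
```

Call:
play_rows --pt "-3.2 -2.5 0" --pt "-6.4 -5 0" --pt "-9.6 -7.5 0" --pt "-12.8 -10 0" --pt "-16 -12.5 0" --pt "-19.2 -15 0" --pt "-22.4 -17.5 0" --pt "-25.6 -20 0" --pt "-28.8 -22.5 0" --pt "-32 -25 0" --roll '[0.12, 0.24, 0.36, 0.48, 0.6, 0.72, 0.84, 0.96, 1.08, 1.2]' --jaw '[0, 0, 0, 0, 0, 0, 0, 0, 0, 0]'

```text
time_s: 1.77
tool_pos: [0.4746, 0.0391, 0.4397]
eef_rot: [-3.141, -0.0, 1.632]
contact_force: [0.4, 0.2, 0.8]
opening: 0.0854
grip_force: 0.0
```

```bash
python3 - <<'E'
from h import *
from cell import manip
s=manip.read_state();print(s["tool_pos"],s["eef_rot"],s["qpos"].round(3))
mv(s["tool_pos"],s["eef_rot"][2],([.584,-.117,.20],1.315),([.584,-.117,.08],1.315))
E
```

```text
[0.47456629 0.03911927 0.43968396] [-3.14124859e+00 -2.49537641e-04  1.63162022e+00] [-0.079  0.183  1.117  0.     1.842 -0.14 ]
[0.584, -0.117, 0.2] dp [-16.25   9.97  23.97] roll 0.317
[0.584, -0.117, 0.08] dp [-16.25   9.97  35.97] roll 0.317
```

Call:
play_rows --pt "-2.5 1.5 1.5" --pt "-5 3 3" --pt "-7.5 4.5 5" --pt "-10 6.1 7" --pt "-12.5 7.6 9.5" --pt "-15 9.2 12" --pt "-16.2 10 15.5" --pt "-16.2 10 19.5" --pt "-16.2 10 24" --pt "-16.2 10 28" --roll '[0.1, 0.2, 0.317, 0.317, 0.317, 0.317, 0.317, 0.317, 0.317, 0.317]' --jaw '[0, 0, 0, 0, 0, 0, 0, 0, 0, 0]'

```text
time_s: 2.6
tool_pos: [0.5842, -0.1141, 0.1593]
eef_rot: [-3.141, -0.0, 1.32]
contact_force: [-0.2, -0.3, 0.0]
opening: 0.0854
grip_force: 0.0
```

```bash
python3 - <<'E'
from h import *
from cell import manip
s=manip.read_state();print(s["tool_pos"],s["eef_rot"],s["qpos"].round(3))
mv(s["tool_pos"],s["eef_rot"][2],([.584,-.117,.022],1.315))
c=manip.camera("scene")["image"][:,:,::-1][170:300,200:330]
cv2.imwrite("pics/g.png",cv2.resize(c,None,fx=4,fy=4))
E
```

```text
[ 0.58416814 -0.11407284  0.15926684] [-3.14107033e+00 -2.03527684e-04  1.32009555e+00] [-0.322  0.509  1.394  0.     1.239 -0.071]
[0.584, -0.117, 0.022] dp [-0.29  0.06 13.73] roll 0.005
```

View pics/g.png

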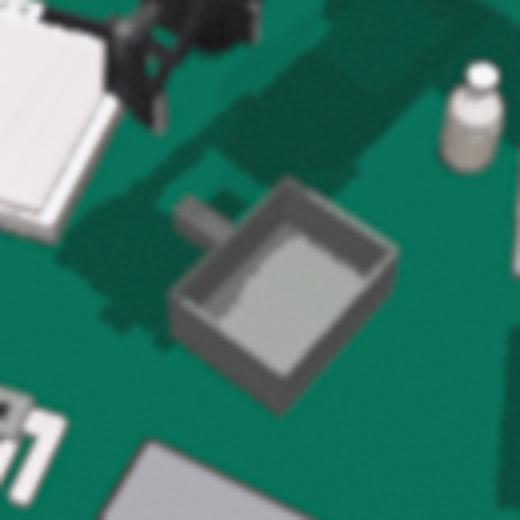

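The picture shows the tray undisturbed, with its handle free at (205,225) and the open fingers above it at upper left. Clear to descend.

Call:
play_rows --pt "-0.2 0 4" --pt "-0.2 0 8" --pt "-0.2 0 11.5" --pt "-0.2 0 13.7" --pt "-0.2 0 13.7" --pt "-0.2 0 13.7" --pt "-0.2 0 13.7" --pt "-0.2 0 13.7" --pt "-0.2 0 13.7" --pt "-0.2 0 13.7" --roll '[0, 0, 0, 0, 0, 0, 0, 0, 0, 0]' --jaw '[0, 0, 0, 0, 0, 1, 1, 1, 1, 1]' --grip_force 110

```text
time_s: 3.48
tool_pos: [0.585, -0.116, 0.0262]
eef_rot: [3.139, 0.0, 1.321]
contact_force: [0.3, -0.8, -0.0]
opening: 0.0255
grip_force: 0.0
```

Call:
play_rows --pt "0 0 0" --pt "0 0 0" --pt "0 0 0" --pt "0 0 -1" --pt "0 0 -3" --pt "0 0 -6" --pt "0 0 -10" --pt "0 0 -14" --pt "0 0 -18" --pt "0 0 -18" --roll '[0, 0, 0, 0, 0, 0, 0, 0, 0, 0]' --jaw '[1, 1, 1, 1, 1, 1, 1, 1, 1, 1]'

```text
time_s: 4.32
tool_pos: [0.5876, -0.1167, 0.2141]
eef_rot: [3.127, 0.001, 1.321]
contact_force: [0.5, -0.8, -0.7]
opening: 0.0102
grip_force: 108.9
```

```bash
python3 - <<'E'
from h import *
from cell import manip
s=manip.read_state();print(s)
for n in("top","scene"):
    c=manip.camera(n);C[n]=c;cv2.imwrite(f"pics/lift_{n}.png",c["image"][:,:,::-1]);pickle.dump(c,open(f"l_{n}.pkl","wb"))
a=C["top"]["image"][:,:,::-1][120:250,180:310];b=C["scene"]["image"][:,:,::-1][130:260,200:330]
cv2.imwrite("pics/l.png",cv2.resize(np.hstack([a,b]),None,fx=3,fy=3))
E
```

```text
{'time_s': 4.3167, 'qpos': array([-3.24046747e-01,  4.65182447e-01,  1.31209731e+00,  3.23208953e-04,
        1.34923195e+00, -7.44026446e-02]), 'joint_velocities': array([-0.00197616,  0.0614789 ,  0.11672628, -0.0012859 , -0.12775623,
        0.00095826]), 'tau': array([-2.64982916e-01, -4.67276323e+01, -2.30455720e+01, -1.19307693e-03,
        1.54226817e+00, -2.58314522e-02]), 'tool_pos': array([ 0.58760911, -0.11666307,  0.21411193]), 'eef_rot': array([3.12652992e+00, 8.05516441e-04, 1.32107751e+00]), 'contact_force': array([ 0.5046412 , -0.83020931, -0.65772799]), 'moment': array([-0.14148861,  0.02540984, -0.01618695]), 'grip_force': 108.93024869263172, 'opening': 0.010160222992547464}
```

View pics/l.png

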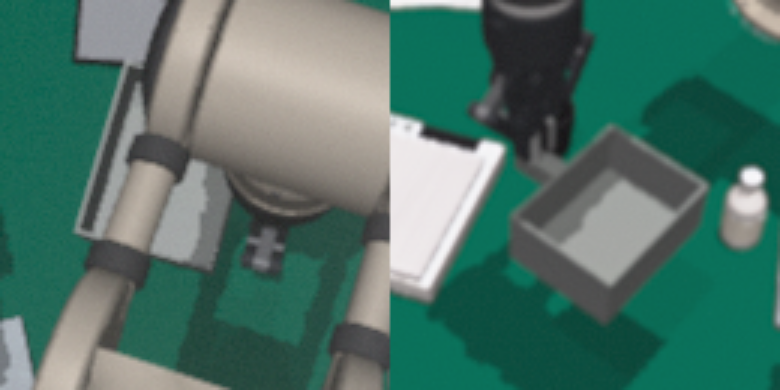

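```bash
python3 - <<'E'
from h import *
from cell import manip
q=[(512,213),(615,125),(708,187),(606,288)]
P=np.array([pl("scene",200+(u-390)/3,130+v/3,.245)[:2] for u,v in q]);print(P.round(3),P.mean(0),np.linalg.norm(np.roll(P,-1,0)-P,axis=1))
e=P[2]-P[1];print("yaw edge12",np.arctan2(e[1],e[0]),"edge01",np.arctan2(*(P[1]-P[0])[::-1]))
s=manip.read_state();print(s["tool_pos"],s["eef_rot"],s["qpos"],s["joint_velocities"])
mv(s["tool_pos"],s["eef_rot"][2],([.536,.42,.42],4.935))
E
```

```text
[[ 0.661 -0.1  ]
 [ 0.541 -0.062]
 [ 0.573  0.031]
 [ 0.696 -0.006]] [ 0.61793883 -0.03427851] [0.12578785 0.0985898  0.12858949 0.10062712]
yaw edge12 1.2409117319789034 edge01 2.84003196721801
[ 0.58462825 -0.11581625  0.20665176] [3.13789856e+00 1.39554171e-04 1.32097778e+00] [-3.24191483e-01  4.71463341e-01  1.32240782e+00  1.38874464e-04
  1.34402724e+00 -7.44041621e-02] [-9.00185150e-04  5.05654661e-02  6.80477912e-02 -9.15035103e-05
 -1.46236417e-02 -5.18689919e-04]
[0.536, 0.42, 0.42] dp [ 50.72 -17.96 -21.33] roll -3.614
```

Call:
play_rows --pt "0 0 -2" --pt "0 0 -5" --pt "0 0 -8" --pt "0 0 -11" --pt "0 0 -14" --pt "0 0 -17" --pt "0 0 -20" --pt "0.5 -0.2 -21.3" --pt "2 -0.7 -21.3" --pt "4.5 -1.6 -21.3" --roll '[-0.1, -0.22, -0.34, -0.46, -0.58, -0.7, -0.82, -0.94, -1.06, -1.18]' --jaw '[1, 1, 1, 1, 1, 1, 1, 1, 1, 1]'

```text
time_s: 5.25
tool_pos: [0.5799, -0.0697, 0.4158]
eef_rot: [-3.14, -0.002, 2.504]
contact_force: [0.6, -0.5, -1.5]
opening: 0.0101
grip_force: 108.5
```

```bash
python3 - <<'E'
from h import *
from cell import manip
s=manip.read_state();print(s["tool_pos"],s["eef_rot"],s["opening"])
mv(s["tool_pos"],s["eef_rot"][2],([.536,.42,.42],4.935))
E
```

```text
[ 0.57994972 -0.06966113  0.415787  ] [-3.14009191e+00 -2.17347307e-03  2.50356976e+00] 0.01010727918982355
[0.536, 0.42, 0.42] dp [32.7  36.72 -0.42] roll -2.431
```

Call:
play_rows --pt "1.8 2 -0.5" --pt "3.6 4 -0.5" --pt "5.4 6 -0.5" --pt "7.2 8 -0.5" --pt "9 10 -0.5" --pt "10.8 12 -0.5" --pt "12.6 14 -0.5" --pt "14.4 16 -0.5" --pt "16.2 18 -0.5" --pt "18 20.2 -0.5" --roll '[-0.12, -0.24, -0.36, -0.48, -0.6, -0.72, -0.84, -0.96, -1.08, -1.2]' --jaw '[1, 1, 1, 1, 1, 1, 1, 1, 1, 1]'

```text
time_s: 6.08
tool_pos: [0.5556, 0.2025, 0.4204]
eef_rot: [3.14, -0.004, -2.577]
contact_force: [0.4, 0.8, -2.3]
opening: 0.0108
grip_force: 108.3
```

```bash
python3 - <<'E'
from h import *
from cell import manip
s=manip.read_state();print(s["tool_pos"],s["eef_rot"],s["opening"])
y=s["eef_rot"][2]%6.2832
mv(s["tool_pos"],y,([.536,.42,.42],4.935))
E
```

```text
[0.55557936 0.20248019 0.42044001] [ 3.13996557 -0.00401059 -2.576566  ] 0.01084350919307644
[0.536, 0.42, 0.42] dp [-9.99 19.42  0.04] roll -1.228
```

Call:
play_rows --pt "-1.2 2.4 0" --pt "-2.4 4.8 0" --pt "-3.6 7.2 0" --pt "-4.8 9.6 0" --pt "-6 12 0" --pt "-7.2 14.4 0" --pt "-8.6 17 0" --pt "-10 19.4 0" --pt "-10 19.4 0" --pt "-10 19.4 0" --roll '[-0.12, -0.24, -0.36, -0.48, -0.6, -0.72, -0.84, -0.96, -1.08, -1.228]' --jaw '[1, 1, 1, 1, 1, 1, 1, 1, 1, 1]'

```text
time_s: 6.92
tool_pos: [0.5377, 0.4211, 0.418]
eef_rot: [3.135, -0.002, -1.369]
contact_force: [0.5, -0.5, -0.7]
opening: 0.0104
grip_force: 108.2
```

```bash
cat >> h.py <<'E'
F=np.array([.5508,.1972]);FY=3.3647
def fw(x,y,z):
    c,s=np.cos(FY),np.sin(FY);return [F[0]+c*x-s*y,F[1]+s*x+c*y,z]
def fl(X):
    d=np.asarray(X)[:2]-F;c,s=np.cos(FY),np.sin(FY);return np.round([c*d[0]+s*d[1],-s*d[0]+c*d[1],X[2]],4)
E
python3 - <<'E'
from h import *
from cell import manip
s=manip.read_state();print(s["tool_pos"],s["eef_rot"],s["qpos"].round(3),fl(s["tool_pos"]))
y=s["eef_rot"][2]%6.2832
for t in((-.035,-.24,.40),(-.035,-.24,.095),(-.035,-.091,.095)):print(t);mv(s["tool_pos"],y,(fw(*t),4.935))
for n in("top","scene"):
    c=manip.camera(n);pickle.dump(c,open(f"k_{n}.pkl","wb"));C[n]=c
cv2.imwrite("pics/k.png",np.hstack([cv2.resize(C["top"]["image"][60:300,0:210,::-1],None,fx=1.9,fy=1.9),cv2.resize(C["scene"]["image"][60:300,310:510,::-1],None,fx=1.9,fy=1.9)]))
E
```

```text
[0.53770956 0.4210508  0.41802999] [ 3.13493104e+00 -1.99392795e-03 -1.36851265e+00] [ 0.552  0.705  0.347  0.     2.096 -2.792] [-0.0368 -0.2212  0.418 ]
(-0.035, -0.24, 0.4)
[np.float64(0.5318298679818674), np.float64(0.4389956453106933), 0.4] dp [-1.88  0.22  1.8 ] roll -0.02
(-0.035, -0.24, 0.095)
[np.float64(0.5318298679818674), np.float64(0.4389956453106933), 0.095] dp [-1.88  0.22 32.3 ] roll -0.02
(-0.035, -0.091, 0.095)
[np.float64(0.5647977593760652), np.float64(0.2936886663419584), 0.095] dp [13.02 -0.09 32.3 ] roll -0.02
```

View pics/k.png

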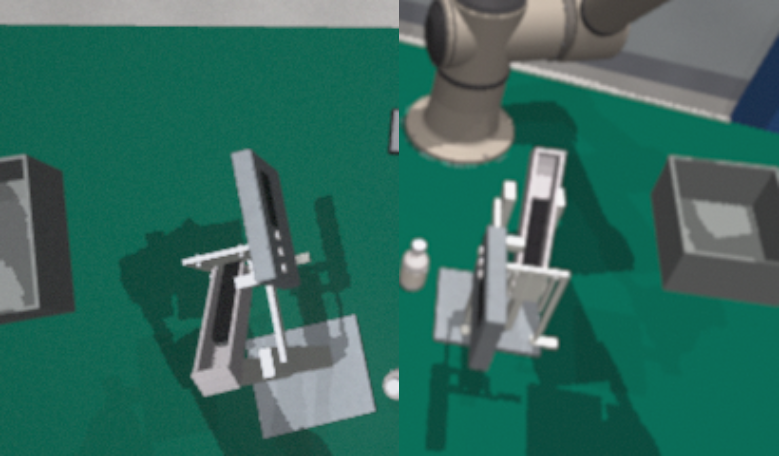

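The picture shows the tray held level to the left of the feeder. Its inner rim runs from (25,155) to (40,307) in the top view, clear of the gate's foot. I'll descend, then slide in.

Call:
play_rows --pt "-0.6 0 2" --pt "-1.4 0.1 6" --pt "-1.4 0.1 10" --pt "-1.4 0.1 14" --pt "-1.4 0.1 18" --pt "-1.4 0.1 22" --pt "-1.4 0.1 26" --pt "-1.4 0.1 29" --pt "-1.4 0.1 31.5" --pt "-1.4 0.1 32.3" --roll '[-0.02, -0.02, -0.02, -0.02, -0.02, -0.02, -0.02, -0.02, -0.02, -0.02]' --jaw '[1, 1, 1, 1, 1, 1, 1, 1, 1, 1]'

```text
time_s: 7.85
tool_pos: [0.5315, 0.43, 0.0935]
eef_rot: [3.132, -0.003, -1.362]
contact_force: [-0.8, -0.2, -2.9]
opening: 0.0104
grip_force: 108.6
```

```bash
python3 - <<'E'
from h import *
a=pl("top",25/1.9,60+155/1.9,.449);b=pl("top",40/1.9,60+307/1.9,.449);d=a-b;print(a,b,np.linalg.norm(d),"yaw",np.arctan2(d[1],d[0]),fl(a),fl(b))
from cell import manip
c=manip.camera("top");pickle.dump(c,open("m_top.pkl","wb"))
s=manip.read_state();print(s["tool_pos"],s["eef_rot"],s["qpos"].round(3),fl(s["tool_pos"]))
y=s["eef_rot"][2]%6.2832
mv(s["tool_pos"],y,(fw(-.035,-.091,.095),4.935))
im=c["image"][:,:,::-1]
cv2.imwrite("pics/m.png",cv2.resize(im[140:290,0:180],None,fx=4,fy=4))
E
```

```text
[0.62024499 0.29843957 0.449     ] [0.49603105 0.27480737 0.449     ] 0.12644202055281537 yaw 0.18800707142441977 [-0.0901 -0.0834  0.449 ] [ 0.0362 -0.0878  0.449 ]
[0.53193459 0.43037281 0.09426664] [ 3.13273956e+00 -3.09091433e-03 -1.36123937e+00] [ 0.568  0.734  1.166  0.     1.251 -2.783] [-0.0332 -0.2316  0.0943]
[np.float64(0.5647977593760652), np.float64(0.2936886663419584), 0.095] dp [14.05 -0.37 -0.07] roll -0.013
```

View pics/m.png

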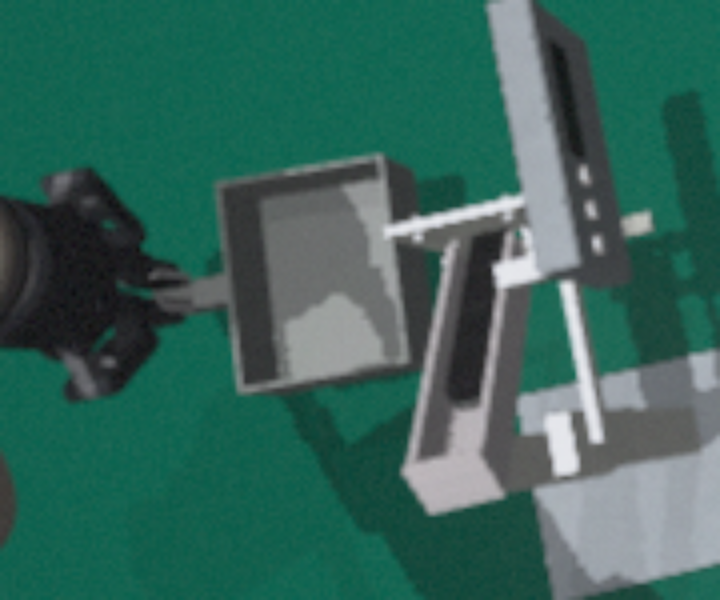

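The picture shows the tray level beside the gate, with rim corners at (218,183), (382,155), (410,362) and (240,392).

```bash
python3 - <<'E'
from h import *
P=np.array([pl("top",u/4,140+v/4,.125) for u,v in((218,183),(382,155),(410,362),(240,392))])
print([fl(p) for p in P],fl(P.mean(0)))
for a,b in((1,2),(0,3)):
    d=P[a]-P[b];print(np.linalg.norm(d),np.arctan2(d[1],d[0]))
E
```

```text
[array([-0.0925, -0.1943,  0.125 ]), array([-0.0879, -0.0951,  0.125 ]), array([ 0.0397, -0.0988,  0.125 ]), array([ 0.035 , -0.1997,  0.125 ])] [-0.0264 -0.147   0.125 ]
0.12763241246619653 0.19380332271986944
0.12763351786718272 0.18069531733141386
```

```bash
python3 - <<'E'
from h import *
from cell import manip
s=manip.read_state();y=s["eef_rot"][2]%6.2832
mv(s["tool_pos"],y,(fw(-.0418,-.0938,.0935),y+.036))
print(s["tool_pos"])
E
```

```text
[np.float64(0.5708096879739419), np.float64(0.29792384219828727), 0.0935] dp [13.76 -1.05  0.08] roll -0.036
[0.53193459 0.43037281 0.09426664]
```

Call:
play_rows --pt "0.8 -0.2 0.1" --pt "2.5 -0.5 0.1" --pt "5 -0.8 0.1" --pt "7.5 -1 0.1" --pt "10 -1 0.1" --pt "12 -1 0.1" --pt "13.3 -1 0.1" --pt "13.8 -1 0.1" --pt "13.8 -1 0.1" --pt "13.8 -1 0.1" --roll '[-0.036, -0.036, -0.036, -0.036, -0.036, -0.036, -0.036, -0.036, -0.036, -0.036]' --jaw '[1, 1, 1, 1, 1, 1, 1, 1, 1, 1]'

```text
time_s: 8.73
tool_pos: [0.5735, 0.3004, 0.0992]
eef_rot: [-3.141, 0.001, -1.322]
contact_force: [-0.2, 0.5, -1.4]
opening: 0.0105
grip_force: 108.5
```

```bash
python3 - <<'E'
from h import *
from cell import manip
s=manip.read_state();print(s["tool_pos"],s["eef_rot"],s["contact_force"],fl(s["tool_pos"]),s["qpos"].round(3))
a=manip.camera("top")["image"][:,:,::-1][140:290,40:210];b=manip.camera("scene")["image"][:,:,::-1][110:260,310:460]
cv2.imwrite("pics/n.png",cv2.resize(np.hstack([a,b]),None,fx=2.5,fy=2.5))
E
```

```text
[0.57350507 0.30038412 0.09921265] [-3.14061194e+00  7.31430307e-04 -1.32205925e+00] [-0.23709537  0.47564332 -1.3538881 ] [-0.045  -0.0956  0.0992] [ 3.640e-01  6.560e-01  1.303e+00  1.000e-03  1.181e+00 -3.027e+00]
```

View pics/n.png

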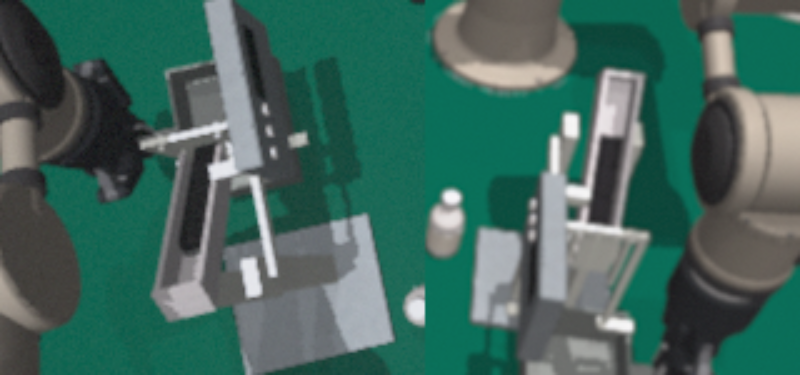

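The picture shows the tray under the mouth below the gate, with the white feet over its rims and the gripper clear of the legs. Now I'll raise it.

Call:
play_rows --pt "0 0 -0.8" --pt "0 0 -1.6" --pt "0 0 -2.4" --pt "0 0 -3.2" --pt "0 0 -4" --pt "0 0 -4.8" --pt "0 0 -5.4" --pt "0 0 -5.8" --pt "0 0 -5.8" --pt "0 0 -5.8" --roll '[0, 0, 0, 0, 0, 0, 0, 0, 0, 0]' --jaw '[1, 1, 1, 1, 1, 1, 1, 1, 1, 1]'

```text
time_s: 9.67
tool_pos: [0.5735, 0.2995, 0.1566]
eef_rot: [-3.141, -0.0, -1.322]
contact_force: [0.4, 0.4, -4.0]
opening: 0.0093
grip_force: 108.0
```

Call:
play_rows --pt "0 0 0" --pt "0 0 0" --pt "0 0 0" --pt "0 0 0" --pt "0 0 0" --pt "0 0 0" --pt "0 0 0" --pt "0 0 0" --pt "0 0 0" --pt "0 0 0" --roll '[0, 0, 0, 0, 0, 0, 0, 0, 0, 0]' --jaw '[1, 1, 1, 1, 1, 1, 1, 1, 1, 1]'

```text
time_s: 10.5
tool_pos: [0.5735, 0.2997, 0.1569]
eef_rot: [-3.141, 0.0, -1.321]
contact_force: [0.8, 0.7, 0.5]
opening: 0.0002
grip_force: 0.0
```

```bash
python3 - <<'E'
from h import *
from cell import manip
s=manip.read_state();print(s["tool_pos"],s["eef_rot"],s["contact_force"],fl(s["tool_pos"]),s["moment"])
a=manip.camera("top")["image"][:,:,::-1][140:290,40:210];b=manip.camera("scene")["image"][:,:,::-1][110:260,310:460]
cv2.imwrite("pics/o.png",cv2.resize(np.hstack([a,b]),None,fx=2.5,fy=2.5))
E
```

```text
[0.57346744 0.29969798 0.1568961 ] [-3.14102507e+00  1.31680928e-04 -1.32134780e+00] [0.76623785 0.71096825 0.50376899] [-0.0448 -0.0949  0.1569] [ 0.0154973   0.0073176  -0.06781122]
```

View pics/o.png

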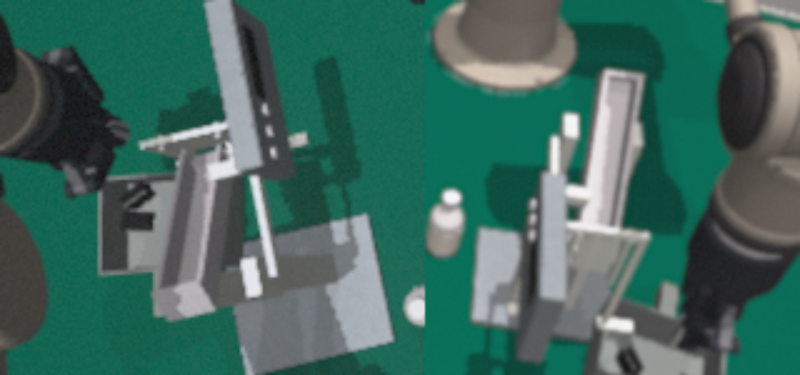

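The tray slipped out of the pads and now stands on the table under the gate, at top (135,225). The chute is empty and at least two relays are visible in the tray. I'll back off and look before regrasping.

Call:
play_rows --pt "-2 0 -1" --pt "-5 0 -2" --pt "-9 0 -3" --pt "-12 0 -6" --pt "-12 0 -10" --pt "-12 0 -14" --pt "-12 0 -18" --pt "-12 0 -22" --pt "-12 0 -24" --pt "-12 0 -24" --roll '[0, 0.06, 0.18, 0.3, 0.42, 0.54, 0.66, 0.78, 0.9, 1.02]' --jaw '[1, 1, 1, 0, 0, 0, 0, 0, 0, 0]'

```text
time_s: 11.43
tool_pos: [0.5443, 0.4163, 0.4033]
eef_rot: [-3.139, 0.011, -2.347]
contact_force: [0.5, -0.4, -0.0]
opening: 0.0833
grip_force: 0.0
```

```bash
python3 - <<'E'
from h import *
from cell import manip
s=manip.read_state();print(s["tool_pos"],s["eef_rot"],s["qpos"].round(3))
for n in("top","scene"):
    c=manip.camera(n);pickle.dump(c,open(f"q_{n}.pkl","wb"));C[n]=c
cv2.imwrite("pics/q.png",cv2.resize(np.hstack([C["top"]["image"][140:290,20:190,::-1],C["scene"]["image"][190:340,350:500,::-1]]),None,fx=2.5,fy=2.5,interpolation=cv2.INTER_CUBIC))
E
```

```text
[0.54428486 0.41633555 0.40325108] [-3.13880765  0.01086493 -2.3471454 ] [ 0.541  0.671  0.454  0.     2.005 -1.824]
```

View pics/q.png

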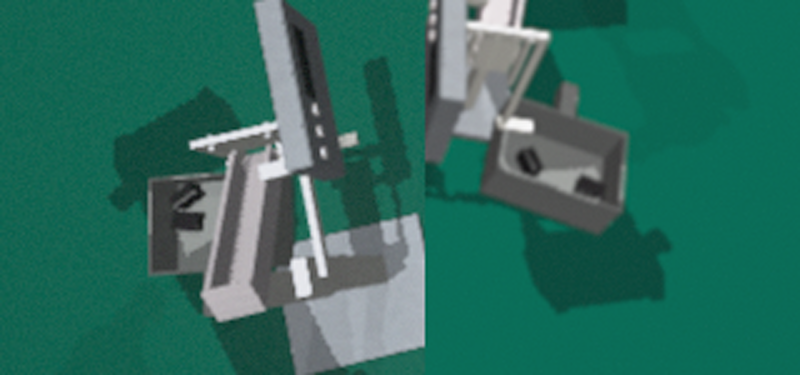

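The picture shows the tray standing on the table beyond the chute's mouth, with dark relay blobs in it at (187,195) and (187,220) in the top half and (528,160) and (590,185) in the scene half. Its handle is at (568,97), pointing back toward the robot, and the chute is empty. All ten picture views are used, so I'll work by numbers from here.

```bash
python3 - <<'E'
from h import *
for n in("top","scene"): C[n]=pickle.load(open(f"q_{n}.pkl","rb"))
Tq=lambda u,v:(20+u/2.5,140+v/2.5); Sq=lambda u,v:(350+(u-425)/2.5,190+v/2.5)
print("top rim",[pl("top",*Tq(*p),.055).round(3) for p in((149,177),(149,274),(212,272),(200,174))])
print("scene rim",[pl("scene",*Sq(*p),.055).round(3) for p in((628,132),(604,213),(487,172),(525,100))])
print("handle",[pl("scene",*Sq(*p),.052).round(3) for p in((560,84),(578,86),(576,110),(557,105))])
for n in("top","scene"):
    im=C[n]["image"];m=cv2.inRange(im,(0,0,0),(48,48,48))
    k,l,st,ce=cv2.connectedComponentsWithStats(m)
    for i in range(1,k):
        X=pl(n,*ce[i],.015)
        if st[i,4]>8 and .3<X[0]<.75 and -.05<X[1]<.45: print(n,st[i],ce[i].round(1),X.round(3))
v=C["scene"]["image"][240:275,385:435].max(2)
print("\n".join("".join("%4d"%x for x in r) for r in v[::1]))
E
```

```text
top rim [array([0.543, 0.376, 0.055]), array([0.443, 0.369, 0.055]), array([0.445, 0.305, 0.055]), array([0.546, 0.323, 0.055])]
scene rim [array([0.444, 0.37 , 0.055]), array([0.555, 0.36 , 0.055]), array([0.557, 0.24 , 0.055]), array([0.448, 0.258, 0.055])]
handle [array([0.407, 0.291, 0.052]), array([0.401, 0.31 , 0.052]), array([0.435, 0.314, 0.052]), array([0.437, 0.293, 0.052])]
top [137 150   9  30 101] [141.2 164.4] [0.674 0.235 0.015]
top [ 89 213  12  10  45] [ 94.8 217.5] [0.528 0.353 0.015]
top [ 89 225  12   7  62] [ 94.5 227.9] [0.5   0.352 0.015]
scene [351 208   3  22  42] [352.4 218.9] [0.422 0.152 0.015]
scene [387 251   6   8  24] [389.2 254.6] [0.5   0.278 0.015]
scene [411 262  11   6  36] [416.2 264.4] [0.501 0.352 0.015]
 241 242 243 244 245 246 247 239 166  90  77  81  82  82  81  83  81  83  82  82  82  81  82  82  82  82  82  82  82  83  85  86  91  97 100 103 106 110 109 110 112 110 112 109 110 109 109 110 109 109
 208 217 227 235 241 243 244 233 160  90  78  82  83  83  81  83  82  82  82  81  83  83  82  82  83  82  83  83  82  80  82  84  83  87  87  92 
[... 5988 characters left out ...]
0  81  81  84  86  91  97 106 109  99  91  89  87  80  73  72  72  86  97  95 101 108 110 109 110
  76  76  74  77  79  80  81  82  82  83  81  82  82  84  81  83  81  81  82  82  82  82  81  80  81  82  82  81  82  80  81  85  87  87  86  89  90  91  89  89  86  83  86  94  88  94 105 111 111 110
  81  77  75  75  76  76  77  78  81  82  81  82  85  83  83  81  82  83  81  83  80  82  83  82  83  82  82  80  82  81  82  80  82  81  82  81  83  87  88  89  91  92  97  93  83  88 104 110 111 108
  96  89  82  77  75  75  76  76  75  79  79  81  79  82  81  83  82  83  82  82  83  81  80  82  82  82  82  80  83  82  82  82  80  83  83  81  81  82  82  86  88  90  92  91  82  84  99 107 109 110
```

```bash
python3 - <<'E'
from h import *
for n in("top","scene"): C[n]=pickle.load(open(f"k_{n}.pkl","rb"))
for h in(.15,.2,.25,.3,.35,.4): print(h,proj("scene",[0,0,h]).round(1))
# brightness profile down column x~ of base column in k_scene, to find top of base / shoulder cap
im=C["scene"]["image"]
for u in (345,350,355,360): print(u,[int(x) for x in im[0:150:4,u].max(1)])
for n in("top",): C[n]=pickle.load(open(f"q_{n}.pkl","rb"))
im=C["top"]["image"]
# chute channel brightness along its axis
for x in np.arange(0,.125,.01):
    z=.225+x*np.tan(np.radians(42))+.003;p=proj("top",fw(x,0,z));print(round(x,2),p.round(0),im[int(p[1]),int(p[0])],end=" ")
E
```

```text
0.15 [348.9  93.3]
0.2 [351.8  80.8]
0.25 [354.8  67.6]
0.3 [358.1  53.6]
0.35 [361.5  38.6]
0.4 [365.2  22.5]
345 [87, 124, 124, 125, 124, 124, 124, 124, 125, 122, 120, 120, 85, 74, 75, 73, 104, 95, 131, 163, 143, 119, 96, 87, 101, 100, 67, 100, 103, 102, 106, 108, 108, 113, 172, 209, 172, 119]
350 [88, 122, 125, 123, 123, 123, 125, 125, 126, 125, 121, 120, 77, 80, 79, 84, 70, 116, 98, 99, 109, 110, 99, 104, 103, 104, 83, 94, 102, 102, 105, 108, 114, 113, 177, 208, 167, 116]
355 [88, 116, 123, 123, 122, 124, 125, 125, 125, 123, 122, 120, 77, 78, 79, 87, 75, 141, 101, 105, 103, 101, 102, 104, 103, 102, 83, 93, 100, 99, 106, 110, 111, 117, 197, 199, 117, 109]
360 [89, 101, 123, 125, 123, 123, 124, 125, 125, 124, 125, 123, 80, 79, 79, 84, 78, 123, 102, 103, 101, 101, 101, 101, 100, 100, 63, 96, 96, 94, 95, 93, 95, 130, 205, 201, 109, 110]
0.0 [126. 201.] [124 143 138] 0.01 [125. 205.] [174 170 172] 0.02 [124. 209.] [221 221 227] 0.03 [124. 214.] [190 185 188] 0.04 [123. 218.] [189 184 188] 0.05 [122. 223.] [187 183 186] 0.06 [121. 228.] [186 183 185] 0.07 [120. 233.] [185 179 182] 0.08 [120. 238.] [182 178 183] 0.09 [119. 243.] [186 181 185] 0.1 [118. 248.] [187 183 185] 0.11 [117. 254.] [186 180 184] 0.12 [116. 259.] [180 175 180]
```

```bash
python3 - <<'E'
from h import *
D=[([.342643,1.524918],[.15686,.50061,.2063]),([.183,1.117],[.47457,.03912,.43968]),([.509,1.394],[.58417,-.11407,.15927]),([.705,.347],[.5377,.42105,.41803]),([.734,1.166],[.53193,.43037,.09427]),([.656,1.303],[.5735,.30038,.0992]),([.671,.454],[.54428,.41634,.40325])]
A=[];b=[]
for (q2,q3),p in D:
    A+=[[1,0,np.sin(q2),np.sin(q2+q3),np.cos(q2+q3)],[0,1,np.cos(q2),np.cos(q2+q3),-np.sin(q2+q3)]];b+=[np.sqrt(p[0]**2+p[1]**2-.0765**2),p[2]]
x,res,_,_=np.linalg.lstsq(np.array(A),np.array(b),rcond=None);print("a,H,L1,L2,off",x.round(4),res)
for l in(.06,.09,.12):
    for h in(.15,.2,.25,.3): print(l,h,proj("scene",[.9*l,-.43*l,h]).round(0),end=" ")
E
```

```text
a,H,L1,L2,off [ 1.000e-04 -1.132e-01  5.057e-01  3.795e-01  4.810e-02] [2.65397044e-05]
0.06 0.15 [338. 100.] 0.06 0.2 [340.  87.] 0.06 0.25 [343.  74.] 0.06 0.3 [346.  60.] 0.09 0.15 [332. 103.] 0.09 0.2 [334.  91.] 0.09 0.25 [337.  78.] 0.09 0.3 [339.  63.] 0.12 0.15 [326. 107.] 0.12 0.2 [328.  94.] 0.12 0.25 [330.  81.] 0.12 0.3 [333.  67.]
```

```bash
python3 - <<'E'
from h import *
from cell import manip
s=manip.read_state();y=s["eef_rot"][2]%6.2832;print(s["tool_pos"],s["eef_rot"],s["opening"])
mv(s["tool_pos"],y,([.525,.370,.10],3.2),([.525,.370,.034],3.2))
E
```

```text
[0.54402091 0.41607891 0.39764782] [-3.14095923e+00  2.46743368e-03 -2.34263255e+00] 0.08560480645386964
[0.525, 0.37, 0.1] dp [ 4.63 -1.85 29.76] roll 0.741
[0.525, 0.37, 0.034] dp [ 4.63 -1.85 36.36] roll 0.741
```

Call:
play_rows --pt "0.8 -0.3 2" --pt "1.6 -0.6 5" --pt "2.4 -1 8.5" --pt "3.2 -1.3 12" --pt "4 -1.6 15.5" --pt "4.6 -1.9 19" --pt "4.6 -1.9 22.5" --pt "4.6 -1.9 26" --pt "4.6 -1.9 29" --pt "4.6 -1.9 30" --roll '[0.1, 0.22, 0.34, 0.46, 0.58, 0.7, 0.741, 0.741, 0.741, 0.741]' --jaw '[0.4, 0.4, 0.4, 0.4, 0.4, 0.4, 0.4, 0.4, 0.4, 0.4]' --grip_force 50

```text
time_s: 12.37
tool_pos: [0.5217, 0.3676, 0.0903]
eef_rot: [-3.137, -0.01, -3.079]
contact_force: [-0.8, -0.1, -0.8]
opening: 0.0509
grip_force: 0.0
```

Call:
play_rows --pt "0 0 1.5" --pt "0 0 3" --pt "0 0 4.5" --pt "0 0 5.8" --pt "0 0 6.3" --pt "0 0 6.3" --pt "0 0 6.3" --roll '[0, 0, 0, 0, 0, 0, 0]' --jaw '[0.4, 0.4, 0.4, 0.4, 0.4, 0.4, 0.4]'

```text
time_s: 12.95
tool_pos: [0.5256, 0.3698, 0.0342]
eef_rot: [3.141, 0.0, -3.081]
contact_force: [-0.1, 0.8, -0.0]
opening: 0.0512
grip_force: 0.0
```

Call:
play_rows --pt "0 0 0" --pt "0 0 0" --pt "0 0 0" --pt "0 0 0" --pt "0 0 0" --pt "0 0 0" --pt "0 0 0" --pt "0 0 0" --roll '[0, 0, 0, 0, 0, 0, 0, 0]' --jaw '[0.9, 1, 1, 1, 1, 1, 1, 1]'

```text
time_s: 13.62
tool_pos: [0.5254, 0.3697, 0.0336]
eef_rot: [3.142, 0.0, -3.082]
contact_force: [-0.5, -0.1, 0.8]
opening: 0.0001
grip_force: 0.0
```

```bash
python3 - <<'E'
from h import *
from cell import manip
s=manip.read_state();y=s["eef_rot"][2]%6.2832;print(s["tool_pos"],s["eef_rot"],s["contact_force"],s["opening"],s["grip_force"])
mv(s["tool_pos"],y,(s["tool_pos"]+np.array([.04,.14,0]),y))
E
```

```text
[0.52536905 0.36968056 0.03359356] [ 3.14150982e+00  3.79264229e-05 -3.08239667e+00] [-0.46349141 -0.07066385  0.76051038] 0.00013991142372643816 0.0
[0.56536905 0.50968056 0.03359356] dp [-4.82 13.74  0.  ] roll 0.0
```

```bash
python3 - <<'E'
from h import *
from cell import manip
old={n:pickle.load(open(f"q_{n}.pkl","rb")) for n in("top","scene")}
new={n:manip.camera(n) for n in("top","scene")}
for n in new: pickle.dump(new[n],open(f"r_{n}.pkl","wb"))
ys=np.arange(.30,.42,.004)
print(ys.round(3))
for n in("top","scene"):
  for x in(.455,.47,.50,.54,.555):
    for k,d in(("old",old),("new",new)):
        C[n]=d[n];P=np.array([proj(n,[x,y,.055]) for y in ys]).astype(np.float32)
        v=cv2.remap(d[n]["image"],P[None,:,0],P[None,:,1],cv2.INTER_LINEAR)[0]
        print(n,x,k,[f"{int(a[0])}/{int(a[1])}" for a in v])
E
```

```text
[0.3   0.304 0.308 0.312 0.316 0.32  0.324 0.328 0.332 0.336 0.34  0.344
 0.348 0.352 0.356 0.36  0.364 0.368 0.372 0.376 0.38  0.384 0.388 0.392
 0.396 0.4   0.404 0.408 0.412 0.416]
top 0.455 old ['84/82', '129/125', '170/166', '115/116', '102/108', '102/107', '105/107', '101/106', '101/107', '103/107', '93/97', '64/67', '62/65', '57/61', '56/61', '60/62', '60/63', '77/81', '58/102', '15/103', '21/103', '11/98', '19/102', '21/102', '22/104', '17/102', '25/103', '21/103', '17/102', '18/102']
top 0.455 new ['82/80', '128/124', '179/174', '148/152', '140/144', '122/127', '97/100', '99/102', '96/101', '95/99', '87/88', '60/64', '59/62', '59/59', '58/60', '60/61', '58/58', '72/75', '59/100', '24/97', '13/96', '16/96', '20/99', '12/102', '25/104', '18/103', '15/101', '17/102', '24/103', '15/102']
top 0.47 old ['92/91', '158/154', '147/145', '103/107', '105/109', '113/117', '133/137', '146/151', '147/153', '132/137', '97/100', '66/66', '61/63', '58/60', '59/60', '60/62', '59/63', '66/70', '81/104', '14/102', '24/105', '21/104', '17/103', '20/101', '23/103', '15/101', '23/103', '19/102', '
[... 4371 characters left out ...]
7/77', '86/89', '62/86', '11/73', '10/77', '11/95', '10/107', '10/109', '10/109', '10/108', '10/110', '10/109', '10/109']
scene 0.555 old ['80/81', '80/81', '81/81', '80/81', '79/80', '80/81', '80/81', '80/81', '80/80', '80/81', '79/81', '80/82', '80/81', '82/83', '80/82', '80/80', '81/82', '74/81', '41/78', '12/75', '9/75', '11/75', '11/80', '13/102', '10/109', '10/110', '11/96', '11/79', '13/76', '12/81']
scene 0.555 new ['81/82', '80/81', '80/81', '80/81', '80/81', '80/81', '82/83', '81/81', '81/82', '80/81', '81/82', '80/81', '81/81', '81/82', '81/82', '80/81', '80/81', '74/81', '41/78', '15/76', '8/75', '11/76', '13/76', '11/78', '10/87', '11/93', '10/100', '10/110', '10/109', '10/110']
```

Call:
play_rows --pt "-0.1 0.5 0" --pt "-0.4 1.5 0" --pt "-0.9 2.8 0" --pt "-1.4 4.2 0" --pt "-1.9 5.6 0" --pt "-2.4 7 0" --pt "-2.9 8.4 0" --pt "-3.4 9.8 0" --pt "-3.9 11.2 0" --pt "-4.4 12.6 0" --roll '[0, 0, 0, 0, 0, 0, 0, 0, 0, 0]' --jaw '[1, 1, 1, 1, 1, 1, 1, 1, 1, 1]'

```text
time_s: 14.55
tool_pos: [0.5618, 0.4992, 0.0335]
eef_rot: [3.142, -0.0, -3.082]
contact_force: [-0.9, 0.7, 0.3]
opening: 0.0002
grip_force: 0.0
```

```bash
python3 - <<'E'
from h import *
from cell import manip
s=manip.read_state();print(s["tool_pos"],s["contact_force"],s["opening"],s["grip_force"])
for n in("top","scene"):
    c=manip.camera(n);C[n]=c;pickle.dump(c,open(f"s_{n}.pkl","wb"))
    im=c["image"];hsv=cv2.cvtColor(im,cv2.COLOR_RGB2HSV)
    m=cv2.inRange(hsv,(0,0,52),(179,40,175))
    k,l,st,ce=cv2.connectedComponentsWithStats(cv2.morphologyEx(m,cv2.MORPH_OPEN,np.ones((3,3))))
    for i in range(1,k):
        X=pl(n,*ce[i],.02)
        if st[i,4]>150 and .3<X[0]<.8 and .1<X[1]<.65:print(n,st[i],ce[i].round(0),X.round(3))
    d=cv2.inRange(im,(0,0,0),(50,50,50));k,l,st,ce=cv2.connectedComponentsWithStats(d)
    for i in range(1,k):
        X=pl(n,*ce[i],.012)
        if st[i,4]>10 and .35<X[0]<.75 and .2<X[1]<.6:print("dark",n,st[i],X.round(3))
E
```

```text
[0.56179348 0.49915604 0.03346333] [-0.85153152  0.7417243   0.30401063] 0.00017662794595664873 0.0
top [131 141  27  70 772] [144. 180.] [0.63  0.222 0.02 ]
top [  79  192   54   64 1523] [102. 226.] [0.505 0.33  0.02 ]
top [120 210  20  53 737] [129. 238.] [0.472 0.256 0.02 ]
top [ 136  228   48   62 1593] [159. 257.] [0.422 0.175 0.02 ]
dark top [137 150   9  30 108] [0.674 0.235 0.012]
dark top [  0 183  36  31 494] [0.578 0.585 0.012]
dark top [ 30 194   6   3  11] [0.589 0.525 0.012]
dark top [ 88 213  13  10  56] [0.527 0.355 0.012]
dark top [ 88 224  13   8  80] [0.499 0.355 0.012]
scene [ 334  186   96   97 3709] [386. 241.] [0.463 0.259 0.02 ]
dark scene [387 252   5   7  17] [0.5   0.278 0.012]
dark scene [ 471  252   41   47 1032] [0.459 0.554 0.012]
dark scene [411 261  11   8  51] [0.499 0.353 0.012]
```

```bash
python3 - <<'E'
from h import *
for n in("top","scene"):
    C[n]=pickle.load(open(f"s_{n}.pkl","rb"));im=C[n]["image"].astype(int)
    t=[.5618,.4992,.0335]
    print(n,"TCP proj",proj(n,t).round(1),"+2cm",proj(n,[t[0],t[1],.0535]).round(1),"+15cm",proj(n,[t[0],t[1],.18]).round(1))
    u,v=proj(n,t).round().astype(int)
    g=np.where((im[...,1]-im[...,0]>25),1,0) # green-ness
    r0,r1,c0,c1=(v-14,v+14,max(0,u-30),u+30) if n=="top" else (v-36,v+14,u-25,u+30)
    print("rows",r0,r1,"cols",c0,c1)
    for r in range(r0,r1): print(r,"".join("." if g[r,c] else ("#" if im[r,c].max()<70 else "o") for c in range(c0,c1)))
E
```

```text
top TCP proj [ 37.2 204.2] +2cm [ 32.7 203.4] +15cm [ -1. 198.]
rows 190 218 cols 7 67
190 #####.......................................................
191 ######......................................................
192 #########...................................................
193 ##########..................................................
194 ##############..........#####...............................
195 ################....oo#######...............................
196 ################....oo###o###...............................
197 ###########o##o#ooooooooooo##...............................
198 ##############ooooooooooooo##...............................
199 ##############ooooooooooooo##...............................
200 #################o#oooooooo##...............................
201 #############################...............................
202 ####################oo#######...............................
203 ####################oo#######...............................
204 ############################................................
205 ############################......
[... 3200 characters left out ...]
........................................
305 .......................................................
306 .......................................................
307 .......................................................
308 .......................................................
309 .......................................................
310 .......................................................
311 .......................................................
312 .......................................................
313 .......................................................
314 .......................................................
315 .......................................................
```

```bash
python3 - <<'E'
from h import *
for n in("top","scene"): C[n]=pickle.load(open(f"s_{n}.pkl","rb"))
for a,b in(((481,302),(35,201)),((483,301),(34,201)),((485,302),(35,200.5)),((478,301),(35,204))): print(a,b,tri(a,b).round(4))
# start-like check of tool when holding at lift: l pictures, tip
P=lambda u,v:(200+(u-390)/3,130+v/3)
E
```

```text
(481, 302) (35, 201) [0.5679 0.5017 0.0489]
(483, 301) (34, 201) [0.5671 0.5026 0.0541]
(485, 302) (35, 200.5) [0.5682 0.5047 0.0523]
(478, 301) (35, 204) [0.5613 0.5015 0.0413]
```

```bash
python3 - <<'E'
from h import *
from cell import manip
s=manip.read_state();y=s["eef_rot"][2]%6.2832;print(s["tool_pos"])
mv(s["tool_pos"],y,([.522,.371,.11],y),([.522,.371,.022],y))
E
```

```text
[0.56164723 0.50024344 0.03311649]
[0.522, 0.371, 0.11] dp [  4.74 -12.66  -7.69] roll 0.0
[0.522, 0.371, 0.022] dp [  4.74 -12.66   1.11] roll 0.0
```

Call:
play_rows --pt "0 0 -3" --pt "0 0 -6.5" --pt "1 -2.5 -7.5" --pt "2.2 -6 -7.5" --pt "3.4 -9.2 -7.5" --pt "4.5 -12 -7.5" --pt "4.7 -12.7 -6" --pt "4.7 -12.7 -3" --pt "4.7 -12.7 -1.5" --pt "4.7 -12.7 0" --roll '[0, 0, 0, 0, 0, 0, 0, 0, 0, 0]' --jaw '[0.4, 0.4, 0.4, 0.4, 0.4, 0.4, 0.4, 0.4, 0.4, 0.4]'

```text
time_s: 15.48
tool_pos: [0.5217, 0.3672, 0.0325]
eef_rot: [-3.141, -0.001, -3.083]
contact_force: [0.1, 0.4, -0.1]
opening: 0.0512
grip_force: 0.0
```

Call:
play_rows --pt "0 0 0.4" --pt "0 0 0.7" --pt "0 0 1.0" --pt "0 0 1.1" --pt "0 0 1.1" --roll '[0, 0, 0, 0, 0]' --jaw '[0.4, 0.4, 0.4, 0.4, 0.4]'

```text
time_s: 15.9
tool_pos: [0.5227, 0.3687, 0.0232]
eef_rot: [3.141, 0.001, -3.082]
contact_force: [-0.5, -0.7, -0.8]
opening: 0.051
grip_force: 0.0
```

Call:
play_rows --pt "0 0 0" --pt "0 0 0" --pt "0 0 0" --pt "0 0 0" --pt "0 0 0" --pt "0 0 0" --pt "0 0 0" --roll '[0, 0, 0, 0, 0, 0, 0]' --jaw '[0.9, 1, 1, 1, 1, 1, 1]'

```text
time_s: 16.48
tool_pos: [0.5228, 0.3687, 0.0231]
eef_rot: [3.141, 0.001, -3.082]
contact_force: [-0.2, 0.4, 3.1]
opening: 0.0009
grip_force: 48.9
```

Call:
play_rows --pt "-0.1 0.3 0" --pt "-0.4 1.2 0" --pt "-0.9 2.5 0" --pt "-1.4 4 0" --pt "-1.9 5.5 0" --pt "-2.5 7 0" --pt "-3 8.5 0" --pt "-3.6 10 0" --pt "-4.1 11.5 0" --pt "-4.6 13 0" --roll '[0, 0, 0, 0, 0, 0, 0, 0, 0, 0]' --jaw '[1, 1, 1, 1, 1, 1, 1, 1, 1, 1]'

```text
time_s: 17.32
tool_pos: [0.5608, 0.5013, 0.0229]
eef_rot: [-3.141, -0.0, -3.083]
contact_force: [-1.1, -4.1, 5.7]
opening: 0.0012
grip_force: 49.6
```

Call:
play_rows --pt "-0.2 0.7 0" --pt "-0.2 0.7 0" --pt "-0.2 0.7 0" --pt "-0.2 0.7 0" --pt "-0.2 0.7 0" --pt "-0.2 0.7 -1.5" --pt "-0.2 0.7 -4.5" --pt "-0.2 0.7 -8.5" --pt "-0.2 0.7 -12.5" --pt "-0.2 0.7 -16" --roll '[0, 0, 0, 0, 0, 0, 0, 0, 0, 0]' --jaw '[1, 1, 0.4, 0.3, 0.3, 0.3, 0.3, 0.2, 0.1, 0]'

```text
time_s: 18.15
tool_pos: [0.5622, 0.508, 0.1851]
eef_rot: [3.141, 0.001, -3.083]
contact_force: [0.8, -0.1, 0.5]
opening: 0.0849
grip_force: 0.0
```

```bash
python3 - <<'E'
from h import *
from cell import manip
s=manip.read_state();print(s["tool_pos"],s["eef_rot"],s["opening"])
for n in("top","scene"):
    c=manip.camera(n);C[n]=c;pickle.dump(c,open(f"v_{n}.pkl","wb"));im=c["image"].astype(int)
    g=(im[...,1]-im[...,0]>22)
    u,v=proj(n,[.53,.44,.03]).round().astype(int);print(n,u,v)
    r0,r1,c0,c1=v-36,v+36,max(0,u-42),min(512,u+46)
    print("rows",r0,"cols",c0)
    for r in range(r0,r1):
        print(r,"".join("." if g[r,k] else ("#" if im[r,k].max()<52 else ("+" if im[r,k].max()<95 else "o")) for k in range(c0,c1)))
E
```

```text
[0.56221132 0.50798453 0.18514303] [ 3.14081657e+00  7.58166439e-04 -3.08264331e+00] 0.08490560246473036
top 59 216
rows 180 cols 17
180 ........................................................................................
181 ........................................................................................
182 ........................................................................................
183 ........................................................................................
184 ........................................................................................
185 ........................................................................................
186 ........................................................................................
187 ........................................................................................
188 ........................................................................................
189 ........................................................................................
190 .................................
[... 11756 characters left out ...]
......++++++++++++++++++++++++++++...............
312 ................................................++++++++++++++++++++++++................
313 ...................................................++++++++++++++++++++.................
314 ......................................................++++++++++++++++..................
315 .........................................................+++++++++++....................
316 ............................................................+++++++.....................
317 ...............................................................+++......................
318 ........................................................................................
```

```bash
python3 - <<'E'
from h import *
for n in("top","scene"): C[n]=pickle.load(open(f"v_{n}.pkl","rb"))
print("rim TL,TR,BR,BL",[pl("top",*p,.055)[:2].round(3) for p in((28,195.5),(79,193),(78,232),(27,234))])
print("handle top axis near/far/end",[pl("top",*p,.052)[:2].round(3) for p in((53.3,234),(52.8,250.5))])
print("scene rim",[pl("scene",*p,.055)[:2].round(3) for p in((483.5,274.5),(431,258.5))],"handle",[pl("scene",*p,.052)[:2].round(3) for p in((455.5,253),(457,266))])
from cell import manip
s=manip.read_state();print(s["tool_pos"])
E
```

```text
rim TL,TR,BR,BL [array([0.582, 0.512]), array([0.589, 0.381]), array([0.488, 0.376]), array([0.483, 0.506])]
handle top axis near/far/end [array([0.483, 0.44 ]), array([0.441, 0.438])]
scene rim [array([0.487, 0.506]), array([0.495, 0.376])] handle [array([0.448, 0.435]), array([0.487, 0.442])]
[0.56464562 0.50985389 0.19149182]
```

```bash
python3 - <<'E'
from h import *
from cell import manip
s=manip.read_state();y=s["eef_rot"][2]%6.2832
mv(s["tool_pos"],y,([.461,.439,.10],3.19),([.461,.439,.010],3.19))
E
```

```text
[0.461, 0.439, 0.1] dp [10.76 -6.46  9.15] roll 0.011
[0.461, 0.439, 0.01] dp [10.76 -6.46 18.15] roll 0.011
```

Call:
play_rows --pt "2.5 -1.5 0" --pt "5 -3 1" --pt "7.5 -4.5 2.5" --pt "10 -6 5" --pt "10.8 -6.5 8.5" --pt "10.8 -6.5 11.5" --pt "10.8 -6.5 14" --pt "10.8 -6.5 15" --pt "10.8 -6.5 15" --pt "10.8 -6.5 15" --roll '[0.01, 0.01, 0.01, 0.01, 0.01, 0.01, 0.01, 0.01, 0.01, 0.01]' --jaw '[0, 0, 0, 0, 0, 0, 0, 0, 0, 0]'

```text
time_s: 19.08
tool_pos: [0.4586, 0.437, 0.0328]
eef_rot: [3.142, -0.0, -3.093]
contact_force: [0.8, -0.0, -0.2]
opening: 0.0854
grip_force: 0.0
```

Now 2.2 cm further down, then close.

Call:
play_rows --pt "-0.1 0.2 1" --pt "-0.1 0.2 1.8" --pt "-0.1 0.2 2.2" --pt "-0.1 0.2 2.2" --pt "-0.1 0.2 2.2" --pt "-0.1 0.2 2.2" --pt "-0.1 0.2 2.2" --pt "-0.1 0.2 2.2" --pt "-0.1 0.2 2.2" --pt "-0.1 0.2 2.2" --roll '[0, 0, 0, 0, 0, 0, 0, 0, 0, 0]' --jaw '[0, 0, 0, 0.5, 1, 1, 1, 1, 1, 1]' --grip_force 70

```text
time_s: 19.92
tool_pos: [0.4595, 0.4392, 0.0112]
eef_rot: [3.141, 0.001, -3.092]
contact_force: [0.2, -0.2, 2.3]
opening: 0.0164
grip_force: 69.7
```

Call:
play_rows --pt "0 0 0" --pt "0 0 0" --pt "0 0 0" --roll '[0, 0, 0]' --jaw '[1, 1, 1]'

```text
time_s: 20.17
tool_pos: [0.4595, 0.4392, 0.0112]
eef_rot: [3.141, 0.001, -3.092]
contact_force: [-0.2, 0.4, 5.0]
opening: 0.016
grip_force: 69.9
```

Call:
play_rows --pt "0 0 -0.5" --pt "0 0 -2" --pt "0 0 -4.5" --pt "0 0 -8" --pt "0 0 -11.5" --pt "0 0 -15" --pt "0 0 -19" --pt "0 0 -23" --pt "0 0 -27" --pt "0 0 -31" --roll '[0, 0, 0, 0, 0, 0, 0, 0, 0, 0]' --jaw '[1, 1, 1, 1, 1, 1, 1, 1, 1, 1]'

```text
time_s: 21.0
tool_pos: [0.4583, 0.4382, 0.3219]
eef_rot: [-3.141, -0.002, -3.092]
contact_force: [0.9, 0.8, -2.4]
opening: 0.016
grip_force: 69.1
```

Call:
play_rows --pt "0 0 -4" --pt "0 0 -8" --pt "0 0 -11" --pt "0 0 -12" --pt "0 -0.8 -12" --pt "0.1 -2.3 -12" --pt "0.2 -4.5 -12" --pt "0.3 -7 -12" --pt "0.4 -10 -12" --pt "0.5 -13 -12" --roll '[0, 0, 0, 0, 0, 0, 0, 0, 0, 0]' --jaw '[1, 1, 1, 1, 1, 1, 1, 1, 1, 1]'

```text
time_s: 21.83
tool_pos: [0.4598, 0.3076, 0.4395]
eef_rot: [-3.141, -0.003, -3.092]
contact_force: [0.6, -0.3, -1.3]
opening: 0.0163
grip_force: 69.1
```

Call:
play_rows --pt "0.1 -3 0" --pt "0.3 -6 0" --pt "0.4 -9 0" --pt "0.5 -12 0" --pt "0.6 -15 0" --pt "0.8 -18 0" --pt "0.9 -21 0" --pt "1 -24 0" --pt "1.1 -27 0" --pt "1.2 -30 0" --roll '[0, 0, 0, 0, 0, 0, 0, 0, 0, 0]' --jaw '[1, 1, 1, 1, 1, 1, 1, 1, 1, 1]'

```text
time_s: 22.67
tool_pos: [0.4625, 0.0072, 0.44]
eef_rot: [3.141, -0.002, -3.092]
contact_force: [0.8, -0.1, -1.7]
opening: 0.0162
grip_force: 69.1
```

Call:
play_rows --pt "0.1 -3 0" --pt "0.3 -6 0" --pt "0.4 -9 0" --pt "0.5 -12 0" --pt "0.6 -15 0" --pt "0.8 -18 0" --pt "0.9 -21 0" --pt "1 -24 0" --pt "1.1 -27 0" --pt "1.2 -29 0" --roll '[0, 0, 0, 0, 0, 0, 0, 0, 0, 0]' --jaw '[1, 1, 1, 1, 1, 1, 1, 1, 1, 1]'

```text
time_s: 23.5
tool_pos: [0.4648, -0.2842, 0.4391]
eef_rot: [3.14, -0.003, -3.094]
contact_force: [0.0, -1.0, -1.9]
opening: 0.0163
grip_force: 69.1
```

```bash
python3 - <<'E'
from h import *
from cell import manip
for n in("top","scene"): C[n]=manip.camera(n)
s=manip.read_state();y=s["eef_rot"][2]%6.2832;print(s["tool_pos"],s["eef_rot"],s["opening"],s["grip_force"])
mv(s["tool_pos"],y,([.465,-.316,.10],y),([.465,-.316,.051],y))
# pan edges: profile on initial top image along x at y=-.31
c0=pickle.load(open("top0.pkl","rb"));C["top"]=c0
for nm,f in(("x",lambda t:[.42+t,-.311,.04]),("y",lambda t:[.54,-.42+t,.04])):
    P=np.array([proj("top",f(t)) for t in np.arange(0,.235,.004)]).astype(np.float32)
    print(nm,cv2.remap(c0["image"],P[None,:,0],P[None,:,1],cv2.INTER_LINEAR)[0].max(1).tolist())
E
```

```text
[ 0.46483975 -0.28467165  0.43829596] [ 3.13946259 -0.0037645  -3.09658025] 0.016504333618272155 69.05803442001343
[0.465, -0.316, 0.1] dp [ 0.13 -3.13 33.83] roll 0.0
[0.465, -0.316, 0.051] dp [ 0.13 -3.13 38.73] roll 0.0
x [108, 109, 104, 169, 136, 75, 76, 74, 127, 226, 235, 229, 235, 234, 235, 234, 234, 235, 235, 235, 236, 235, 235, 236, 236, 235, 235, 236, 235, 235, 235, 236, 234, 234, 233, 233, 233, 233, 234, 233, 233, 233, 233, 233, 233, 233, 234, 233, 234, 233, 232, 234, 176, 109, 111, 109, 109, 109, 107]
y [110, 110, 110, 109, 110, 110, 164, 220, 223, 231, 233, 235, 234, 233, 234, 233, 233, 233, 235, 235, 234, 235, 235, 234, 234, 235, 234, 235, 235, 234, 233, 234, 234, 234, 232, 233, 232, 234, 235, 234, 233, 234, 235, 234, 234, 235, 234, 214, 212, 230, 200, 119, 108, 111, 110, 110, 109, 108, 111]
```

Call:
play_rows --pt "0.1 -1.5 1" --pt "0.1 -2.8 3.5" --pt "0.1 -2.8 7" --pt "0.1 -2.8 11" --pt "0.1 -2.8 15" --pt "0.1 -2.8 19" --pt "0.1 -2.8 23" --pt "0.1 -2.8 27" --pt "0.1 -2.8 30" --pt "0.1 -2.8 32" --roll '[0, 0, 0, 0, 0, 0, 0, 0, 0, 0]' --jaw '[1, 1, 1, 1, 1, 1, 1, 1, 1, 1]'

```text
time_s: 24.43
tool_pos: [0.464, -0.3075, 0.1164]
eef_rot: [3.137, -0.004, -3.091]
contact_force: [-0.6, 0.9, -2.1]
opening: 0.0163
grip_force: 69.1
```

Call:
play_rows --pt "0 0 2" --pt "0 0 3.5" --pt "0 0 4.7" --pt "0 0 5.3" --pt "0 0 5.3" --pt "0 0 5.3" --pt "0 0 5.3" --roll '[0, 0, 0, 0, 0, 0, 0]' --jaw '[1, 1, 1, 1, 1, 1, 1]'

```text
time_s: 25.02
tool_pos: [0.4665, -0.3099, 0.0684]
eef_rot: [-3.141, 0.001, -3.092]
contact_force: [-0.4, 0.0, -1.6]
opening: 0.0159
grip_force: 69.0
```

```bash
python3 - <<'E'
from h import *
from cell import manip
s=manip.read_state();print(s["tool_pos"],s["eef_rot"],s["contact_force"],s["opening"],s["qpos"].round(3))
E
```

```text
[ 0.46646542 -0.30990536  0.06839162] [-3.14060435e+00  1.14933047e-03 -3.09206116e+00] [-0.3977188   0.04740222 -1.56959764] 0.015943330315470804 [-0.723  0.548  1.609  0.     0.983 -2.344]
```

Still about 17 mm above the pan. I'll lower slowly and watch the force.

Call:
play_rows --pt "0 0 0.4" --pt "0 0 0.8" --pt "0 0 1.2" --pt "0 0 1.4" --pt "0 0 1.5" --pt "0 0 1.5" --pt "0 0 1.5" --pt "0 0 1.5" --roll '[0, 0, 0, 0, 0, 0, 0, 0]' --jaw '[1, 1, 1, 1, 1, 1, 1, 1]'

```text
time_s: 25.68
tool_pos: [0.4661, -0.3098, 0.0527]
eef_rot: [-3.141, 0.0, -3.092]
contact_force: [0.4, -0.6, -1.5]
opening: 0.0163
grip_force: 69.1
```

Call:
play_rows --pt "0 0 0.1" --pt "0 0 0.2" --pt "0 0 0.2" --pt "0 0 0.2" --roll '[0, 0, 0, 0]' --jaw '[1, 1, 1, 1]'

```text
time_s: 26.02
tool_pos: [0.4662, -0.3099, 0.0512]
eef_rot: [-3.141, 0.001, -3.092]
contact_force: [-1.7, 0.4, 4.0]
opening: 0.0163
grip_force: 69.8
```

Call:
play_rows --pt "0 0 0" --pt "0 0 0" --pt "0 0 0" --pt "0 0 0" --pt "0 0 0" --pt "0 0 0" --pt "0 0 -1" --pt "0 0 -4" --pt "0 0 -8" --pt "0 0 -12" --roll '[0, 0, 0, 0, 0, 0, 0, 0, 0, 0]' --jaw '[0.75, 0.6, 0.4, 0.2, 0, 0, 0, 0, 0, 0]'

```text
time_s: 26.85
tool_pos: [0.4654, -0.3092, 0.172]
eef_rot: [3.14, -0.001, -3.092]
contact_force: [-0.1, -1.0, -0.7]
opening: 0.0856
grip_force: 0.0
```

Call:
play_rows --pt "0 0 -4" --pt "-0.5 1 -8" --pt "0 4 -12" --pt "0 8 -14" --pt "0 12 -16" --pt "0 16 -16" --pt "0 20 -16" --pt "0 24 -16" --pt "0 24 -16" --pt "0 24 -16" --roll '[0, 0, 0, 0, 0, 0, 0, 0, 0, 0]' --jaw '[0, 0, 0, 0, 0, 0, 0, 0, 0, 0]'

```text
time_s: 27.68
tool_pos: [0.4538, -0.0676, 0.3319]
eef_rot: [-3.141, 0.002, -3.088]
contact_force: [-0.5, 0.1, -0.3]
opening: 0.0857
grip_force: 0.0
```

```bash
python3 - <<'E'
from h import *
from cell import manip
s=manip.read_state();print(s["time_s"],s["tool_pos"],s["contact_force"],s["joint_velocities"].round(3))
c=manip.camera("top");C["top"]=c;im=c["image"].astype(int)
u,v=proj("top",[.535,-.31,.09]).round().astype(int);r0,c0=v-30,u-38;print(r0,c0)
for r in range(r0,r0+62,2): print(r,"".join("." if im[r,k,1]-im[r,k,0]>22 else "#" if im[r,k].max()<52 else "+" if im[r,k].max()<105 else "o" if im[r,k].max()<190 else "w" for k in range(c0,c0+78)))
# gate foot: compare with the initial scene picture around crossbar
a=manip.camera("scene")["image"].astype(int);b=pickle.load(open("scene0.pkl","rb"))["image"].astype(int)
print("gate diff",np.abs(a-b)[195:250,360:405].max(2).__gt__(60).sum(), np.abs(a-b)[195:210,370:402].max())
E
```

```text
27.6833 [ 0.45383002 -0.06760946  0.33185117] [-0.49235894  0.09331421 -0.25793191] [-0.07   0.032 -0.02  -0.024 -0.014 -0.041]
183 308
183 wwwwwwwwwwwwwwwwwwwwwwwwwwwwwwwwwwwwwwwwwwwwwwwwwwwwwwwwwwwwwww...............
185 wwwwwwwwwwwwwwwwwwwwwwwwwwwwwwwwwwwwwwwwwwwwwwwwwwwwwwwwwwwwwwo...............
187 wwwwwwwwwwwwwwwwwwwwwwwwwwwwwwwwwwwwwwwwwwwwwwwwwwwwwwwwwwwwwww...............
189 wwwwwwwwwwwwwwwwwwwwwwwwwwwwwwwwwwwwwwwwwwwwwwwwwwwwwwwwwwwwwww...............
191 wwwwwwwwwwwwwwwwwwwwwwwwoooooooooooooooooooooo+++++++++++++owwww..............
193 wwwwwwwo+oo+++++++++++++++++++++++++++++o+++++++ooooo++++++owwww..............
195 wwwwwo+++oooooooo++++oooooooooooooooo+++++++++++oooooo+++++oowww..............
197 wwwwwwo++oooooo++++++oooooooooooooooo++++++++++++ooooo++++++owww..............
199 wwwwwwo+++oo++++++oo++ooooooooooooooo++++++++++++ooooo++++++owwww.............
201 wwwwwwo+++o++++oo++oooooooooooooooooo+++++++++++oooooo++++++owwww.............
203 wwwwwwo+++oo++++oooooooooooooooooooooooooooooooooooooo++++++owwww.............
205 wwwwwwo+++ooo+ooooooooooooooooooooooooo++oooooo
[... 925 characters left out ...]
ooooowwww..........
229 oo+++oooo+++oooooooooooooooooooooooooooooooooooooooooooooowwwwwwwwww..........
231 oooooo++++++ooowwoowwooowwowwwooo+ooooooowwwwwwwwwwwwwwwwwwwwwwwwwww..........
233 oooooooooooowwwwwwwwwwwwwwwwwwwoo+ooooooowwwwwwwwwwwwwwwwwwwwwwwwwwww.........
235 oooooooooooowwwwwwwwwwwwwwwwwwwoo++ooooooowwwwwwwwwwwwwwwwwwwwwwwwwww.........
237 ooooooooooooowwwwwwwwwwwwwwwwwwoo++ooooooowwwwwwwwwwwwwwwwwwwwwwwwwww.........
239 ooooooooooooowwwwwwwwwwwwwwwwwwwo++ooooooowwwwwwwwwwwwwwwwwwwwwwwwwww.........
241 ooooooooooooowwwwwwwwwwwwwwwwwwwoo+ooooooowwwwwwwwwwwwwwwwwwwwwwwwwwwo........
243 ooooooooooooowwwwwwwwwwwwwwwwwwowo+ooooooowwwwwwwwwwwwwwwwwwwwwwwwwwww........
gate diff 52 196
```

```bash
python3 - <<'E'
from h import *
from cell import manip
P=[pl("top",*p,.095)[:2] for p in((315,192.5),(368.5,191),(370.5,227),(316,230))];print(np.round(P,3),np.mean(P,0))
a=manip.camera("scene")["image"].astype(int);b=pickle.load(open("scene0.pkl","rb"))["image"].astype(int)
for nm,(r0,r1,c0,c1) in{"foot":(234,246,378,396),"bar end":(198,210,390,404)}.items():
    A=a[r0:r1,c0:c1].astype(np.float32).mean(2);B=b[r0:r1,c0:c1].astype(np.float32).mean(2)
    print(nm,np.abs(A-B).mean(),cv2.phaseCorrelate(B,A))
E
```

```text
[[ 0.587 -0.231]
 [ 0.591 -0.367]
 [ 0.5   -0.368]
 [ 0.492 -0.232]] [ 0.54246218 -0.299435  ]
foot 5.674383 ((-0.010162399427853686, -0.19093583161865535), 0.9578016775625723)
bar end 4.9722223 ((0.5661525320792489, 0.01538199404747509), 1.0155839655134413)
```

The gate is shut: its foot has moved less than 0.2 px since the start. The tray is within about 10 mm of the pan's middle, with four relays inside and the arm clear. Handing in.

```bash
python3 -c "
from cell import manip
print(manip.hand_in())"
```

```text
the job is handed in; nothing more can be done
None
```

I handed the job in at about 28 s: the tray stands on the pan with all four relays, about 10 mm off its middle, the gate is shut and the arm is clear. The hand-in gave no verdict, and there was a slip on the way: the tray dropped out of the fingers during the gate lift and landed on the table with the relays inside. I regrasped it by the handle and lifted it clear again, so the lift and relay-catch steps should still count, but I could not confirm that.

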